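Make up the walking tray and the shoe-care tray on the hall console

TASK

Make up two trays for the house guests. Evening walk, in the oak tray: first slide its divider all the way to the stop nearest the brass-plated end, then lay the yellow torch flat in the long compartment and the black gate remote, buttons up, in the short one. Shoe care, in the teal tray: put the shoe brush, bristles down, in the long compartment and the tan polish tin, lid up, in the short one; leave the red tin where it stands.

Things in the scene. Friction and masses are not known exactly. Their poses are not given: they have to be found in the camera images.
- oak_tray: Light oak tray, fixed, outside 246 (x) by 114 (y) mm, rim 18 mm high, walls 5, floor 5 (inside 236 by 104). Origin: centre of the underside, on the table. Its +x end has a brass plate and, inside, a gold strip on the floor. A divider slides along x; at its brass-end stop (its middle at x = +40 mm) the long compartment runs from x = -118 to +37, the short one from +43 to +118 mm.
- divider (a joint): Position of the oak tray's sliding divider along the tray's x, in m: 0 = middle of the tray, grows towards the brass end, stops at +0.040 and -0.030. It starts near the middle, where neither compartment is long enough for the torch. It slides with about 2 N of friction and stays where it is left.
- divider_tab (a point): Top centre of the divider's black grip tab, 50 mm above the table. The tab is 10 mm thick along the tray's x, 30 mm wide along its y, and rises from 26 to 50 mm above the table; below it is the brass divider plate, 6 mm thick, the full width of the tray, top edge 26 mm above the table. Axes as the tray's.
- teal_tray: Teal blue-green tray, fixed, outside 246 (x) by 114 (y) mm, rim 18 mm high, walls 5, floor 5 (inside 236 by 104). Origin: centre of the underside, on the table. A fixed 6 mm rib across it, 20 mm high from the table, at x = +40 mm, parts it into a long compartment (x = -118 to +37 mm) and a short one (x = +43 to +118 mm).
- torch: Yellow pocket torch with square body and round black head, lying along its x axis (head at +x), 130 mm long, 28 mm wide and 28 mm high, about 0.14 kg. Origin: middle of the underside.
- remote: Small black gate remote with a green and a grey button on top, 56 (x) by 34 (y) by 14 mm high. Origin: centre of the underside.
- brush: Shoe brush, brown wooden block above dark stiff bristles (rigid), 130 mm long (x), 45 mm wide (y), 47 mm high; the wood is the part from 25 to 47 mm above the underside, the bristle block is 120 by 37 mm. Origin: centre of the underside of the bristles.
- tan_tin: Round shoe polish tin, steel with a tan (yellow-brown) lid on top, 50 mm in diameter, 24 mm high. Origin: centre of the underside.
- red_tin: Round shoe polish tin like the other but with a red lid, 50 mm in diameter, 24 mm high. It is to be left alone. Origin: centre of the underside.
Mind the look-alikes: they are no part of the job. What is shaped like the tan_tin but blue, pink or purple is not meant.

How it is judged:
By the outcome, as a careful person would: the job done as asked, in the order asked, and still so for the second after the job is handed in, with the robot touching nothing.
It also fails if it takes over 125 s, if anything falls off the work surface, if the arm or the gripper's body presses on something with over 40 N, if the wrist force passes 120 N, or if a joint passes its speed limit or range.

ROBOT

A 6-joint arm with a two-finger parallel gripper is mounted at the origin on the work surface. World frame = base frame: x ahead of the robot, y to its left, z up, the work surface at z = 0. Lengths are in m, angles in degrees, forces in N, time in s.
With the tool pointing down it reaches from about 0.25 to 0.725 m from the base axis. Payload 9.7 kg.
Tool frame: the origin (TCP) lies at the very end of the fingers, on their centre line; the grasp point (between the pads) lies 19 mm behind it; z points along the fingers, y is the direction in which the jaws open and shut (so a half turn about z gives the same grasp; the last joint's range is limited). The gripper opens to 85 mm and grips with 20 to 120 N. Pads are 22 mm wide; open, the fingers measure 114 mm over their backs; the gripper's body (76 mm by 85 mm) begins 54 mm behind the grasp point. The pads swing forward as they close: fully open they stand 13 mm farther back than shut.
Start: joints at [75.172, 4.979, 10.078, 95.1, 0, 90], TCP at [0.141, 0.532, 0.205] pointing down, gripper open.
Joint ranges: [-179.16, 179.16], [-48.56, 103.87], [-65.8, 70.77], [-126.05, 130.52], [-82.76, 87.17], [-180, 180]. Speed limits (degrees/s): [127.2, 127.2, 147.25, 180, 180, 180].

INTERFACE

Orientations are given as [roll, pitch, yaw] about the fixed x, y, z axes, in that order (R = Rz(yaw) Ry(pitch) Rx(roll)).
In Python, from plant import read_state, optics, env gives the robot as it stands.
- The arm moves only by the shell command python3 -m pendant 'ROWS' [OPENING] [FORCE]. ROWS is a JSON object of lists of equal length, an entry for each row: "travel": the shift along the tool's x, y, z in cm, a list of three; "turn": the turn, a rotation vector about the tool's x, y, z in degrees, a list of three. In form: {"travel": [[x, y, z], ...], "turn": [[rx, ry, rz], ...]}. A call has 1 to 20 rows; each row is the pose to reach, as a shift and turn from the pose measured when the call began, along the tool's axes at that moment; what a row does not reach only later rows make up. A row lasts 1/12 s, in which the tool goes at most 41.7 mm and 7.16 degrees, less where a joint would pass 70% of its speed; a pose out of reach is approached as far as the arm can. A call with a gripper value outside its range is refused whole. OPENING is the finger opening in cm, from 0 to 8.54, set as the call begins (- or left out, the last holds). The fingers move at their own pace and stop on an object; FORCE is the grip in N (left out, the last holds). Time passes only in rows, so rows that repeat a pose let the fingers close. It gives the time, the measured TCP pose, the force and the opening at its end, in the units of the state.
- read_state(): the state, without advancing time (a new reading comes with each control period).
- optics.grab_frame(name): name is "scene" or "top"; returns a dict with "pixels" (400x640x3 uint8, blue, green, red), "fx", "fy", "cx", "cy" (pixels), "origin" and "orientation" of the camera in the world. Camera axes: x right, y down, z forward; pixel columns grow to the right and rows downward; lengths in m; the calibration is good to about 2 mm. A picture is of the moment at which its call begins. There is no depth.
- env.job_done(): hands the job in, once; it reports no verdict.
The state is a dict: "time": time; "q": joint angles; "joint_velocities": joint speeds; "joint_efforts": joint torques, N m; "eef_pos": TCP position; "orientation": TCP orientation; "force": force on the tool from outside, world axes, zero at the start; "wrist_torque": the same for the moment, N m; "opening": finger opening in m.
Only numpy, scipy, OpenCV 4.12 (cv2) and the standard library are available. Lean on these libraries where they do the work, as an engineer would, in place of code of your own. Each camera call takes 0.05 s, during which the arm holds its last target.

## Working session

There is one attempt and no reset: what is moved stays moved. The work goes in short steps, Python scripts to look and compute and a shell command to move; the robot and the scene stay as the last step left them, time stands still between calls to the robot, and variables do not carry over. Pictures are saved under pics/ and viewed, and the job is handed in when it is done.

```bash
mkdir -p pics; ls
python3 - <<'E'
from plant import read_state, optics, env
import cv2
for n in ("scene","top"):
    f=optics.grab_frame(n); cv2.imwrite(f"pics/{n}0.png",f["pixels"])
    print(n,{k:v for k,v in f.items() if k!="pixels"})
print(read_state())
E
```

```text
pics
scene {'fx': 405.77612633569726, 'fy': 405.77612633569726, 'cx': 304.54626375551527, 'cy': 197.95585169436717, 'origin': array([ 1.24365654, -0.3962446 ,  0.89391156]), 'orientation': array([-134.69392262,   -0.15168472,   66.41477879])}
top {'fx': 432.75783930175163, 'fy': 432.75783930175163, 'cx': 315.89062837624033, 'cy': 207.0278451129599, 'origin': array([ 0.35079072, -0.02417209,  1.16668858]), 'orientation': array([-173.88498574,   -1.44815946,  -91.01497231])}
{'time': 0.1, 'q': array([ 7.51731963e+01,  5.00709561e+00,  1.00393855e+01,  9.50992272e+01,
       -1.72391740e-03,  9.00012163e+01]), 'joint_velocities': array([-0.00944079, -0.0588332 ,  0.15109056, -0.06150711, -0.02835524,
        0.02741287]), 'joint_efforts': array([ 1.34632110e-04, -5.21562660e+01,  4.65652585e+01,  1.59261766e-02,
        2.77790429e-05, -6.95142077e-06]), 'eef_pos': array([0.14069346, 0.53145989, 0.20446567]), 'orientation': array([-1.79933063e+02,  1.72533715e-03,  1.65171982e+02]), 'force': array([-0.23019517,  0.28408608,  0.04756579]), 'wrist_torque': array([ 0.01553104, -0.05540669, -0.01647098]), 'opening': 0.08535030970094179}
```

View pics/top0.png

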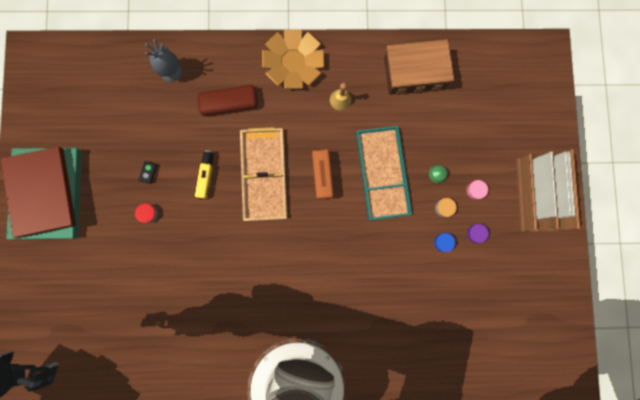

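View pics/scene0.png

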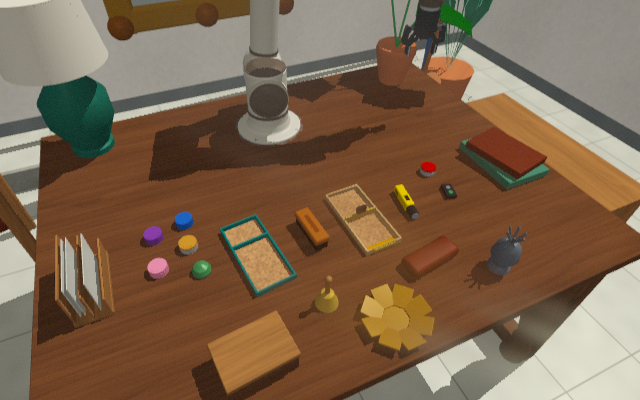

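Top view: oak tray (264,174), brass end up, i.e. away from the robot. Teal tray is at (385,172) with its rib at the near end, brush (322,174), torch (204,175) with its head up, remote (148,172), tan tin (446,207), red tin (146,213). Next I'll zoom in.

```bash
cat > h.py <<'E'
import numpy as np, cv2
from scipy.spatial.transform import Rotation as R
from plant import read_state, optics, env
def rot(o): return R.from_euler('xyz',o,degrees=True).as_matrix()
def p2w(f,uv,z):
    uv=np.atleast_2d(np.array(uv,float)); M=rot(f["orientation"])
    d=np.c_[(uv[:,0]-f["cx"])/f["fx"],(uv[:,1]-f["cy"])/f["fy"],np.ones(len(uv))]@M.T
    o=np.array(f["origin"]); return o+d*((z-o[2])/d[:,2])[:,None]
def w2p(f,P):
    P=np.atleast_2d(P); c=(P-np.array(f["origin"]))@rot(f["orientation"])
    return np.c_[c[:,0]/c[:,2]*f["fx"]+f["cx"],c[:,1]/c[:,2]*f["fy"]+f["cy"]]
def crop(f,name,u0,v0,w,h,s):
    cv2.imwrite("pics/"+name,cv2.resize(f["pixels"][v0:v0+h,u0:u0+w],None,fx=s,fy=s,interpolation=cv2.INTER_CUBIC))
def togo(p,yaw):
    """target TCP pos, tool pointing down with yaw (tool = Rz(yaw)Rx(180)); prints travel cm & turn deg"""
    s=read_state(); M=rot(s["orientation"]); T=rot([180,0,yaw])
    rv=R.from_matrix(M.T@T).as_rotvec(degrees=True)
    print("pos",s["eef_pos"].round(4),"ori",np.round(s["orientation"],1),"travel cm",(M.T@(np.array(p)-s["eef_pos"])*100).round(2),"turn",rv.round(2), "t",s["time"])
E
python3 - <<'E'
from h import *
f=optics.grab_frame("top")
crop(f,"c1.png",120,115,180,115,4)
crop(f,"c2.png",300,115,195,145,4)
E
```

```text
(no output)
```

View pics/c1.png

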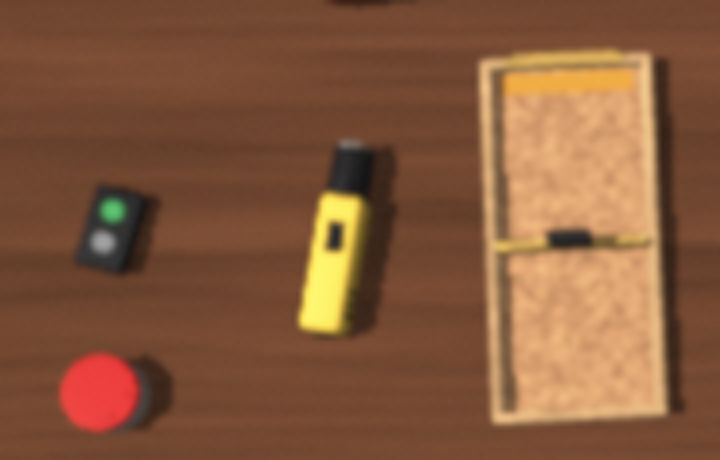

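View pics/c2.png

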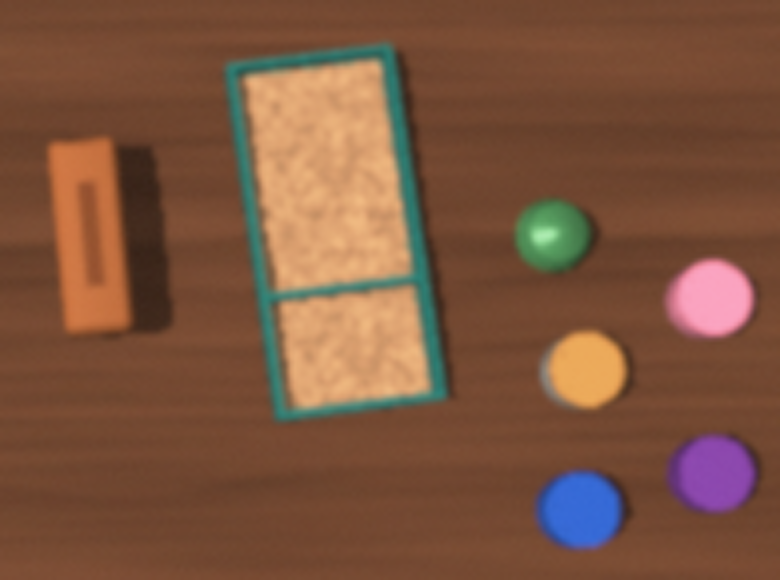

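Run:
```python
from h import *
f=optics.grab_frame("top")
def g(u0,v0,pts,z): 
    a=np.array(pts,float); return p2w(f,np.c_[u0+(a[:,0]+.5)/4-.5, v0+(a[:,1]+.5)/4-.5],z)[:,:2]
def rep(n,P):
    # order TL,TR,BR,BL
    ax=(P[0]+P[1]-P[2]-P[3])/2; w=(P[0]+P[3]-P[1]-P[2])/2
    print(n,"c",P.mean(0).round(4),"len",np.hypot(*ax).round(4),"wid",np.hypot(*w).round(4),"yaw_up",np.degrees(np.arctan2(ax[1],ax[0])).round(1),"yaw from w",(np.degrees(np.arctan2(w[1],w[0]))-90).round(1))
c1=(120,115);c2=(300,115)
rep("oak",g(*c1,[(479,60),(652,53),(667,412),(492,424)],.018))
rep("teal",g(*c2,[(227,65),(391,44),(447,397),(278,420)],.018))
rep("torch",g(*c1,[(333,143),(372,146),(346,335),(299,331)],.028))
rep("brush",g(*c2,[(48,144),(110,138),(132,328),(66,332)],.047))
rep("remote",g(*c1,[(97,184),(148,193),(125,273),(76,264)],.014))
print("tan",g(*c2,[(588,370)],.024),"red",g(*c1,[(98,392)],.024),"tab",g(*c1,[(570,236)],.05))
print("torch ends",g(*c1,[(352,141),(323,333)],.025))
# cross-check with scene view
s=optics.grab_frame("scene")
crop(s,"s1.png",290,140,190,130,4); crop(s,"s2.png",140,190,200,110,4)
```

```text
oak c [0.5662 0.0856] len 0.2463 wid 0.1166 yaw_up 1.9 yaw from w 2.4
teal c [ 0.5658 -0.2401] len 0.2448 wid 0.1144 yaw_up 6.6 yaw from w 6.8
torch c [0.5643 0.24  ] len 0.1278 wid 0.0285 yaw_up -8.3 yaw from w -5.5
brush c [ 0.5589 -0.0719] len 0.1264 wid 0.0422 yaw_up 4.9 yaw from w 3.8
remote c [0.5756 0.3936] len 0.0558 wid 0.0339 yaw_up -13.8 yaw from w -11.1
tan [[ 0.46720495 -0.40526111]] red [[0.46471011 0.39623978]] tab [[0.55969573 0.0842511 ]]
torch ends [[0.63069219 0.23174482]
 [0.50151285 0.24964791]]
```

View pics/s1.png

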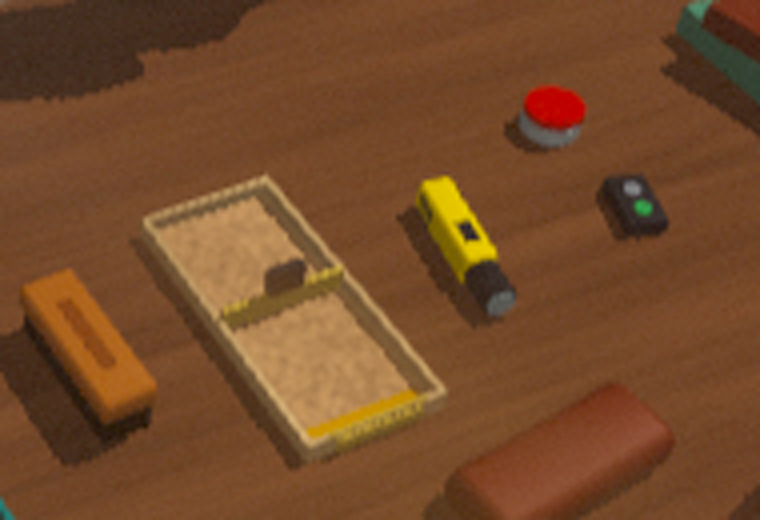

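View pics/s2.png

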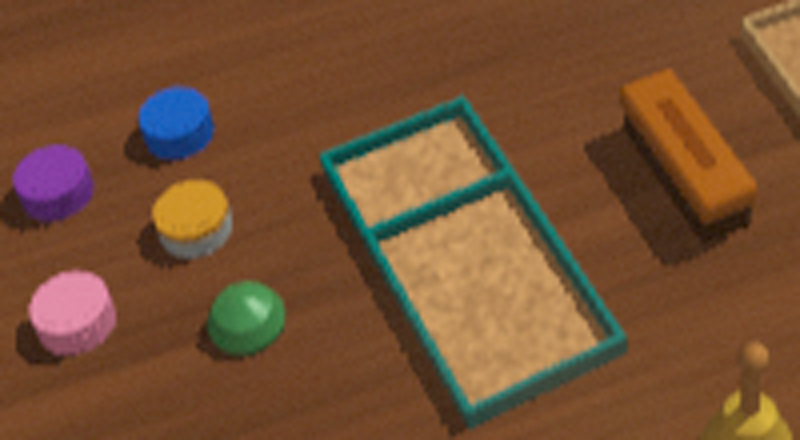

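Everything stands upright and the shape sizes match. I'll cross-check against the scene camera before moving.

Run:
```python
from h import *
s=optics.grab_frame("scene")
def g(u0,v0,pts,z): 
    a=np.array(pts,float); return p2w(s,np.c_[u0+(a[:,0]+.5)/4-.5, v0+(a[:,1]+.5)/4-.5],z)[:,:2]
o=g(290,140,[(265,178),(143,220),(305,458),(445,388)],.018);print("oak",o.mean(0), np.hypot(*(o[0]-o[1])),np.hypot(*(o[1]-o[2])), np.degrees(np.arctan2(*(o[2]+o[3]-o[0]-o[1])[::-1])))
o=g(140,190,[(462,98),(322,155),(470,420),(627,345)],.018);print("teal",o.mean(0), np.hypot(*(o[0]-o[1])),np.hypot(*(o[1]-o[2])), np.degrees(np.arctan2(*(o[2]+o[3]-o[0]-o[1])[::-1])))
print("red",g(290,140,[(554,107)],.024),"tan",g(140,190,[(191,208)],.024))
o=g(290,140,[(622,283-100),(640,175),(665,222),(637,234)],.014);print("remote",g(290,140,[(633,188),(644,208)],.014))
b=g(140,190,[(624,85),(672,70),(752,180),(705,218)],.047);print("brush",b.mean(0))
print("torch tail top",g(290,140,[(420,186),(448,180)],.028),"head end",g(290,140,[(499,290)],.028))
togo([.5597,.0848,.12],92)
```

```text
oak [0.56600797 0.08294345] 0.10987417087368645 0.25065896441039104 1.3617980805844916
teal [ 0.5679462  -0.24183904] 0.11009860090865306 0.24897330737024886 6.242488960085651
red [[0.46523712 0.39278492]] tan [[ 0.46707988 -0.4058279 ]]
remote [[0.56368831 0.40003554]
 [0.58585999 0.3934854 ]]
brush [ 0.56091148 -0.07493528]
torch tail top [[0.50631341 0.23571233]
 [0.50916893 0.25966929]] head end [[0.6247556  0.22801928]]
pos [0.1407 0.5316 0.2049] ori [-180.     0.   165.2] travel cm [-51.94 -32.47   8.5 ] turn [-2.000e-02  2.000e-02  7.317e+01] t 0.3
```

```bash
python3 -m pendant '{"travel":[[-51.9,-32.5,8.5],[-51.9,-32.5,8.5],[-51.9,-32.5,8.5],[-51.9,-32.5,8.5],[-51.9,-32.5,8.5],[-51.9,-32.5,8.5],[-51.9,-32.5,8.5],[-51.9,-32.5,8.5],[-51.9,-32.5,8.5],[-51.9,-32.5,8.5],[-51.9,-32.5,8.5],[-51.9,-32.5,8.5],[-51.9,-32.5,8.5],[-51.9,-32.5,8.5],[-51.9,-32.5,8.5],[-51.9,-32.5,8.5],[-51.9,-32.5,8.5],[-51.9,-32.5,8.5],[-51.9,-32.5,8.5]],"turn":[[0,0,73.2],[0,0,73.2],[0,0,73.2],[0,0,73.2],[0,0,73.2],[0,0,73.2],[0,0,73.2],[0,0,73.2],[0,0,73.2],[0,0,73.2],[0,0,73.2],[0,0,73.2],[0,0,73.2],[0,0,73.2],[0,0,73.2],[0,0,73.2],[0,0,73.2],[0,0,73.2],[0,0,73.2]]}' 4
python3 -c "
from h import *
togo([.5597,.0848,.034],92)"
```

```text
time: 1.88
eef_pos: [0.5588, 0.0854, 0.1203]
orientation: [180.0, 0.0, 92.0]
force: [-0.3, -0.2, 0.7]
opening: 0.0399
pos [0.5588 0.0854 0.1203] ori [180.   0.  92.] travel cm [-0.06  0.09  8.63] turn [0.01 0.01 0.03] t 1.8833
```

```bash
python3 -m pendant '{"travel":[[0,0.1,4],[0,0.1,8],[0,0.1,8.6],[0,0.1,8.6],[0,0.1,8.6]],"turn":[[0,0,0],[0,0,0],[0,0,0],[0,0,0],[0,0,0]]}' 4
python3 -m pendant '{"travel":[[0,0,0],[0,0,0],[0,0,0],[0,0,0],[0,0,0],[0,0,0]],"turn":[[0,0,0],[0,0,0],[0,0,0],[0,0,0],[0,0,0],[0,0,0]]}' 0 20
python3 -c "
from h import *
for n in('top','scene'):
  f=optics.grab_frame(n); crop(f,'d_'+n+'.png',*((200,100,130,130) if n=='top' else (310,130,130,130)),4)"
```

```text
time: 2.3
eef_pos: [0.56, 0.0861, 0.0362]
orientation: [179.9, 0.0, 92.1]
force: [0.6, -0.5, 1.4]
opening: 0.0402
time: 2.8
eef_pos: [0.5601, 0.086, 0.0364]
orientation: [179.9, 0.0, 92.1]
force: [0.7, -0.1, 0.4]
opening: -0.0002
```

View pics/d_scene.png

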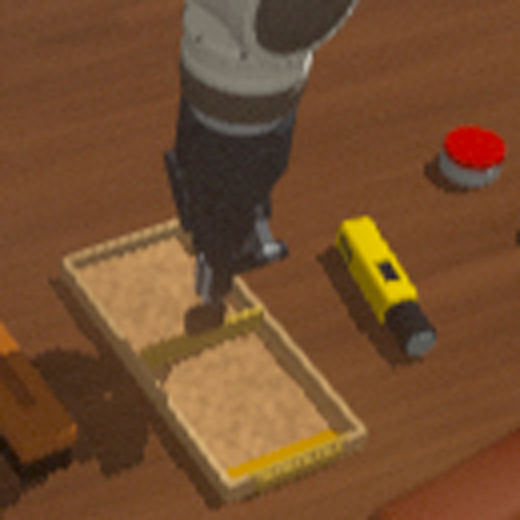

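```bash
python3 -c "
from h import *
s=read_state()
for n in('top','scene'):
  f=optics.grab_frame(n); uv=w2p(f,[s['eef_pos'],s['eef_pos']+[0,0,.05]]); print(n,uv)
  u,v=uv[0].astype(int); print(u-40,v-40); crop(f,'e_'+n+'.png',u-40,v-40,80,70,8)"
```

```text
top [[261.96462503 174.49690611]
 [260.01331875 170.9103347 ]]
221 134
scene [[361.3862718  209.47128539]
 [363.16950929 197.29269143]]
321 169
```

View pics/e_scene.png

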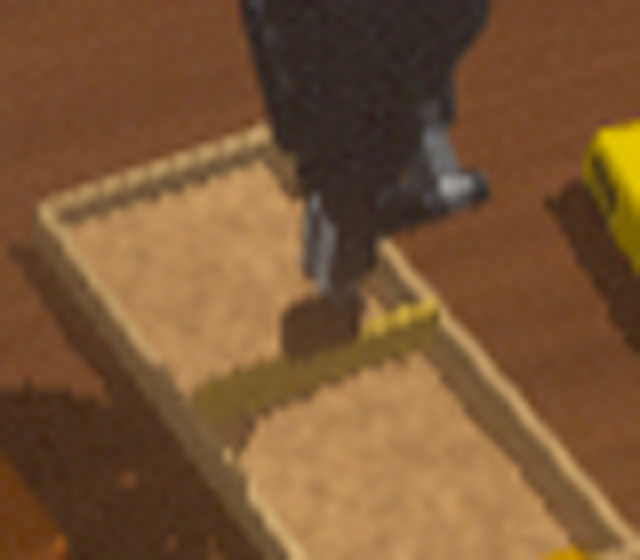

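View pics/e_top.png

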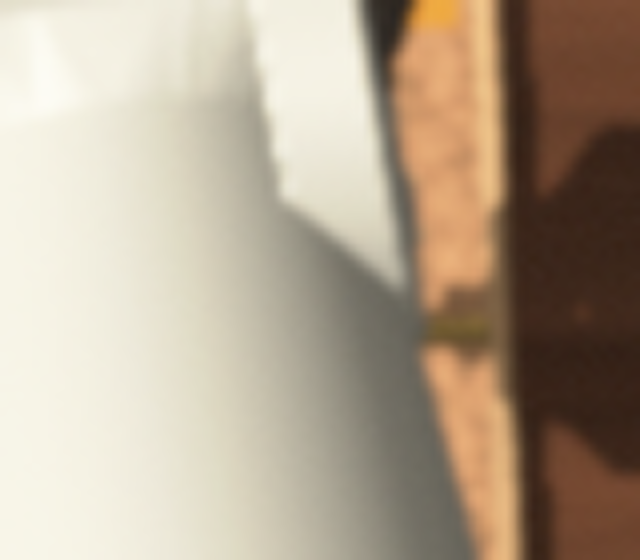

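```bash
python3 -m pendant '{"travel":[[0,0,-3],[0,0,-6],[0,0,-6],[0,0,-6]],"turn":[[0,0,0],[0,0,0],[0,0,0],[0,0,0]]}' 
python3 -c "
from h import *
s=read_state();M=rot(s['orientation'])
f=optics.grab_frame('scene'); uv=w2p(f,[s['eef_pos'],s['eef_pos']+M[:,1]*.05,s['eef_pos']+M[:,0]*.05]); print(uv)
im=f['pixels'].copy()
u,v=uv[0].astype(int); print(u-45,v-45); im=cv2.resize(im[v-45:v+45,u-45:u+45],None,fx=7,fy=7,interpolation=cv2.INTER_CUBIC)
q=((uv-[u-45,v-45]+.5)*7-.5).astype(int)
cv2.circle(im,tuple(map(int,q[0])),4,(0,0,255),-1);cv2.circle(im,tuple(map(int,q[1])),4,(0,255,0),-1);cv2.circle(im,tuple(map(int,q[2])),4,(255,0,0),-1)
im=np.clip(im.astype(float)*1.8,0,255).astype(np.uint8)
cv2.imwrite('pics/g1.png',im)"
```

```text
time: 3.33
eef_pos: [0.561, 0.0862, 0.0979]
orientation: [179.7, -0.0, 92.1]
force: [0.6, 0.2, -0.2]
opening: -0.0001
[[363.83849998 194.53396814]
 [373.4731236  205.98015336]
 [378.84381606 189.26639693]]
318 149
```

View pics/g1.png

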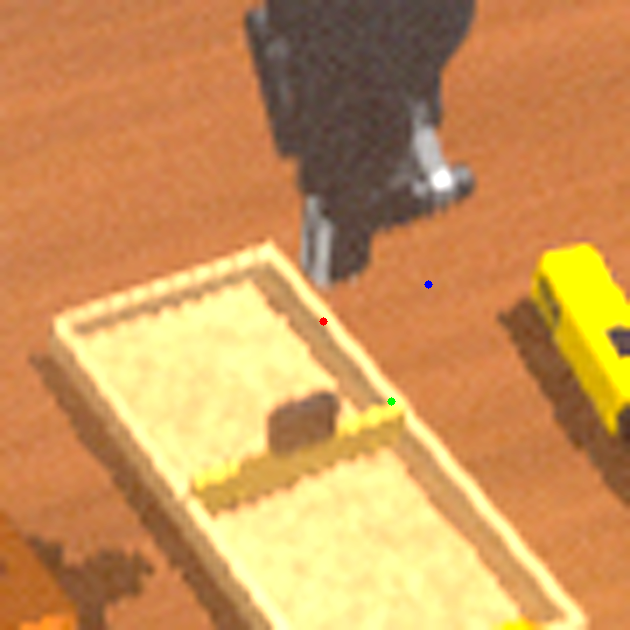

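```bash
cat > look.py <<'E'
from h import *
import sys
s=read_state();M=rot(s['orientation']);e=s['eef_pos'];h=s['opening']/2
f=optics.grab_frame('scene'); uv=w2p(f,[e,e+M[:,1]*.05,e+M[:,0]*.05,e-M[:,2]*.02]); 
im=f['pixels'].copy()
u,v=uv[0].astype(int); im=cv2.resize(im[v-45:v+45,u-45:u+45],None,fx=7,fy=7,interpolation=cv2.INTER_CUBIC)
im=np.clip(im.astype(float)*1.8,0,255).astype(np.uint8)
q=((uv-[u-45,v-45]+.5)*7-.5).astype(int)
for p,c in zip(q,[(0,0,255),(0,255,0),(255,0,0),(255,0,255)]): cv2.circle(im,tuple(map(int,p)),4,c,-1)
cv2.imwrite('pics/'+sys.argv[1],im)
E
python3 -m pendant '{"travel":[[0,0,0],[0,0,0],[0,0,0],[0,0,0],[0,0,0],[0,0,0]],"turn":[[0,0,0],[0,0,0],[0,0,0],[0,0,0],[0,0,0],[0,0,0]]}' 8.5
python3 look.py g2.png
```

```text
time: 3.88
eef_pos: [0.5601, 0.086, 0.0961]
orientation: [179.9, 0.0, 92.1]
force: [0.1, -0.7, 1.0]
opening: 0.0721
```

View pics/g2.png

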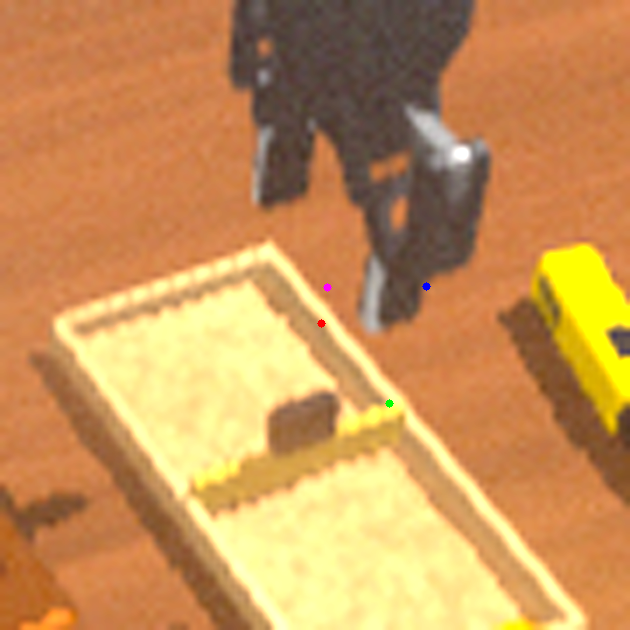

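Run:
```python
from h import *
e=np.array([.1407,.5315,.2045]);M=rot([180,0,165.17])
for n,fn in(("top","top0"),("scene","scene0")):
    f=optics.grab_frame(n); im=cv2.imread(f"pics/{fn}.png")
    uv=w2p(f,[e,e+M[:,1]*.0425,e-M[:,1]*.0425,e-M[:,2]*.03]);print(n,uv.round(1))
    u,v=uv[0].astype(int);u0=max(0,u-45);v0=max(0,v-45)
    im=cv2.resize(im[v0:v+45,u0:u+45],None,fx=7,fy=7,interpolation=cv2.INTER_CUBIC)
    im=np.clip(im.astype(float)*1.8,0,255).astype(np.uint8)
    for p,c in zip(((uv-[u0,v0]+.5)*7-.5).astype(int),[(0,0,255),(0,255,0),(0,255,0),(255,0,255)]): cv2.circle(im,tuple(map(int,p)),4,c,-1)
    cv2.imwrite(f"pics/i_{n}.png",im)
```

```text
top [[ 44.7 357.5]
 [ 25.3 352.7]
 [ 64.1 362.3]
 [ 36.  361. ]]
scene [[417.1  65. ]
 [428.3  64.2]
 [405.8  65.8]
 [418.7  57. ]]
```

View pics/i_top.png

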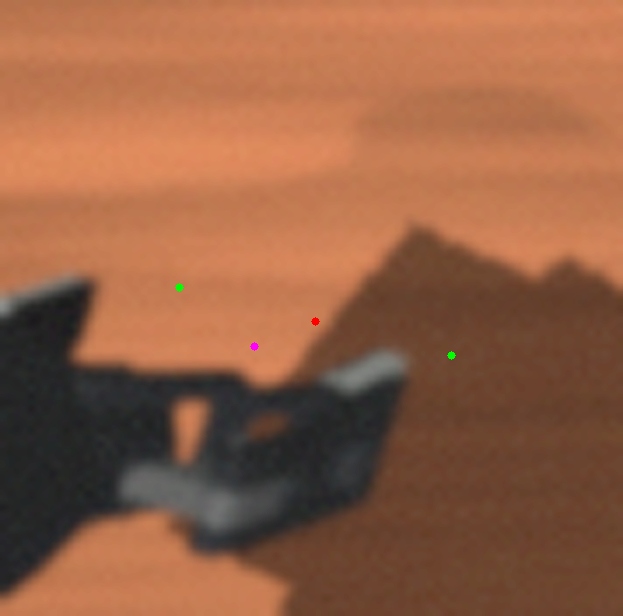

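View pics/i_scene.png

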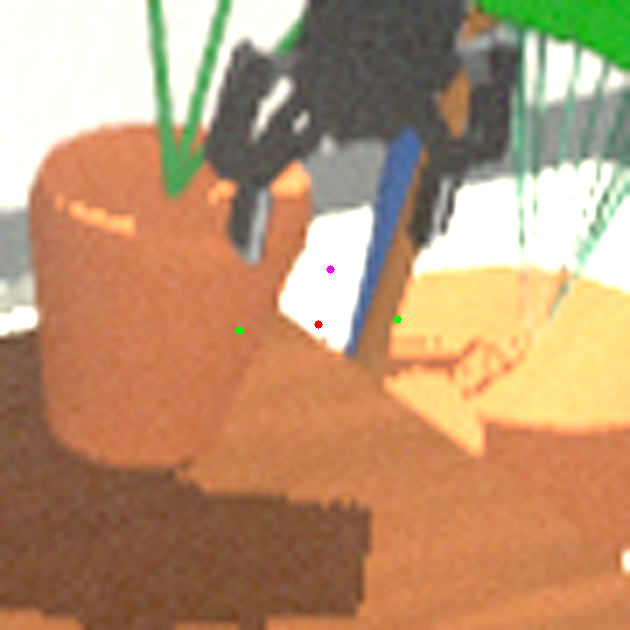

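The fingers shut on nothing. Both cameras show the fingertips about 22 mm above the reported TCP when shut, and about 38 mm when open. So the reported TCP is not where the finger ends really are, and I'll confirm that by contact. First I'll go lower onto the tab.

```bash
python3 -m pendant '{"travel":[[0,-0.05,4],[0,-0.05,7],[0,-0.05,7.8],[0,-0.05,7.8],[0,-0.05,7.8],[0,-0.05,7.8]],"turn":[[0,0,0],[0,0,0],[0,0,0],[0,0,0],[0,0,0],[0,0,0]]}' 5
python3 -m pendant '{"travel":[[0,0,0],[0,0,0],[0,0,0],[0,0,0],[0,0,0],[0,0,0],[0,0,0]],"turn":[[0,0,0],[0,0,0],[0,0,0],[0,0,0],[0,0,0],[0,0,0],[0,0,0]]}' 0 20
python3 look.py g3.png
```

```text
time: 4.53
eef_pos: [0.561, 0.0862, 0.0205]
orientation: [179.7, -0.0, 92.1]
force: [0.2, 1.0, -0.7]
opening: 0.0495
time: 5.12
eef_pos: [0.5615, 0.0864, 0.0216]
orientation: [179.6, -0.0, 92.1]
force: [-0.3, 0.5, 6.1]
opening: 0.0089
```

View pics/g3.png

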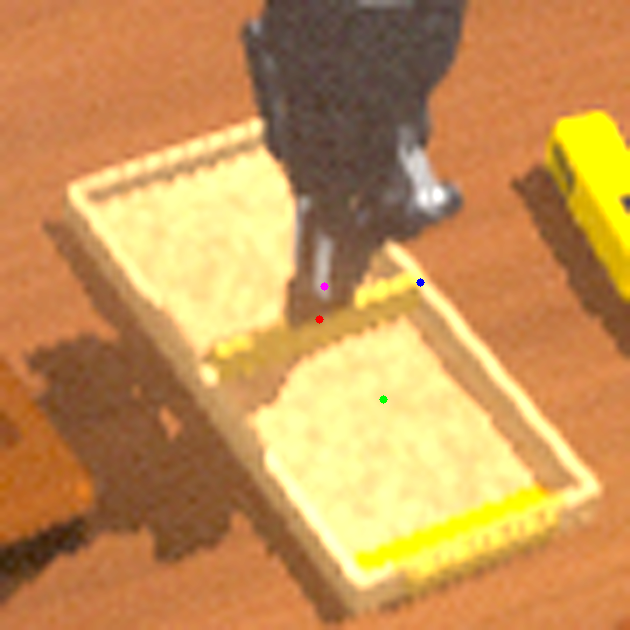

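```bash
python3 -m pendant '{"travel":[[0,0.8,0],[0,1.6,0],[0,2.4,0],[0,3.2,0],[0,3.8,0],[0,4.2,0],[0,4.2,0],[0,4.2,0]],"turn":[[0,0,0],[0,0,0],[0,0,0],[0,0,0],[0,0,0],[0,0,0],[0,0,0],[0,0,0]]}'
python3 -m pendant '{"travel":[[0,0.2,0],[0,0.4,0],[0,0.4,0],[0,0.4,0]],"turn":[[0,0,0],[0,0,0],[0,0,0],[0,0,0]]}'
```

```text
time: 5.83
eef_pos: [0.6043, 0.0879, 0.0218]
orientation: [179.6, -0.0, 92.1]
force: [1.9, -0.8, -1.2]
opening: 0.0088
time: 6.17
eef_pos: [0.6053, 0.0879, 0.0216]
orientation: [179.9, -0.0, 92.1]
force: [-13.3, -1.9, 6.8]
opening: 0.0085
```

```bash
python3 -m pendant '{"travel":[[0,0.2,0],[0,0.3,0],[0,0.3,0],[0,0.3,0]],"turn":[[0,0,0],[0,0,0],[0,0,0],[0,0,0]]}'
```

```text
time: 6.5
eef_pos: [0.6052, 0.0879, 0.0216]
orientation: [-179.8, -0.0, 92.1]
force: [-15.0, -1.3, 8.7]
opening: 0.0085
```

```bash
python3 -m pendant '{"travel":[[0,0,0],[0,0,0],[0,0,0],[0,0,0],[0,0,-4],[0,0,-8],[0,0,-10],[0,0,-10]],"turn":[[0,0,0],[0,0,0],[0,0,0],[0,0,0],[0,0,0],[0,0,0],[0,0,0],[0,0,0]]}' 4
python3 -c "
from h import *
togo([.566,.2405,.10],-7.5)"
```

```text
time: 7.17
eef_pos: [0.6081, 0.0882, 0.1277]
orientation: [179.7, -0.1, 92.1]
force: [0.9, 0.4, 0.7]
opening: 0.0398
pos [0.6081 0.0882 0.1277] ori [ 1.797e+02 -1.000e-01  9.210e+01] travel cm [15.37 -3.66  2.77] turn [ 0.13 -0.28 99.6 ] t 7.1667
```

```bash
python3 -m pendant '{"travel":[[15.4,-3.7,1],[15.4,-3.7,1],[15.4,-3.7,1],[15.4,-3.7,1],[15.4,-3.7,1],[15.4,-3.7,1],[15.4,-3.7,1],[15.4,-3.7,1],[15.4,-3.7,1],[15.4,-3.7,1],[15.4,-3.7,1],[15.4,-3.7,1],[15.4,-3.7,1],[15.4,-3.7,1],[15.4,-3.7,1],[15.4,-3.7,1],[15.4,-3.7,1],[15.4,-3.7,1]],"turn":[[0,0,99.6],[0,0,99.6],[0,0,99.6],[0,0,99.6],[0,0,99.6],[0,0,99.6],[0,0,99.6],[0,0,99.6],[0,0,99.6],[0,0,99.6],[0,0,99.6],[0,0,99.6],[0,0,99.6],[0,0,99.6],[0,0,99.6],[0,0,99.6],[0,0,99.6],[0,0,99.6]]}' 5
cat > both.py <<'E'
from h import *
import sys
t=sys.argv[1]
a=optics.grab_frame("top");b=optics.grab_frame("scene")
crop(a,t+"_t.png",110,90,220,150,3); crop(b,t+"_s.png",290,120,190,150,4)
E
python3 both.py j
```

```text
time: 8.67
eef_pos: [0.5849, 0.1145, 0.1178]
orientation: [-173.6, 0.6, 7.8]
force: [0.9, 0.1, -0.1]
opening: 0.0499
```

View pics/j_t.png

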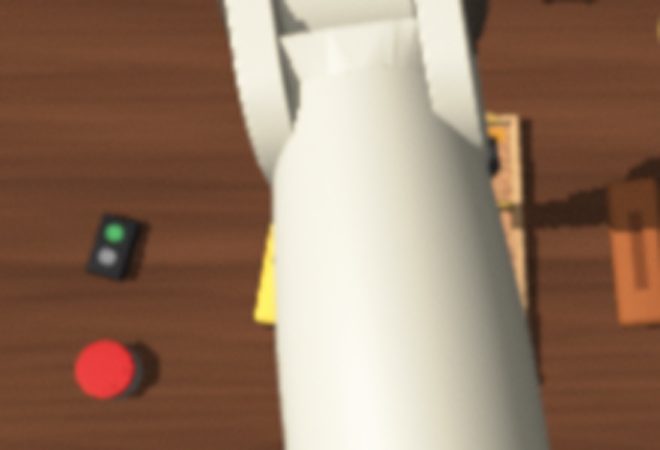

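View pics/j_s.png

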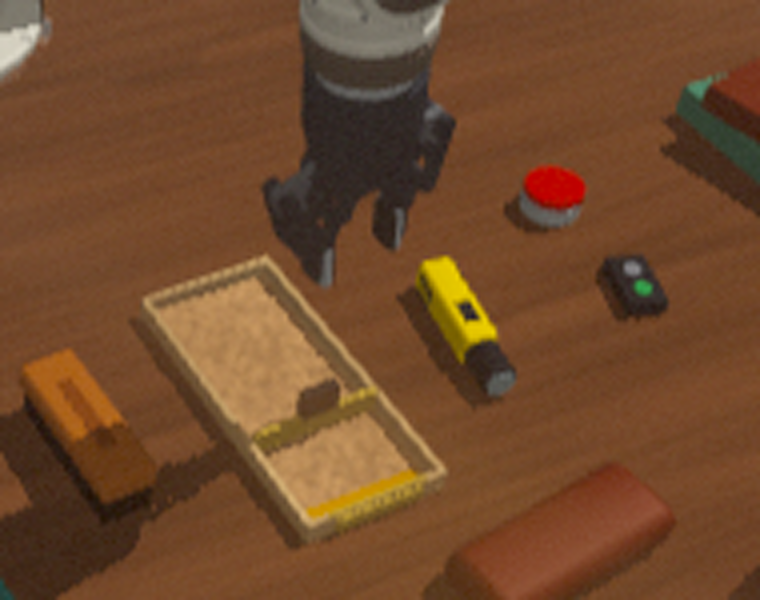

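The divider is at its stop, tab at scene crop (318,397). The move hasn't arrived yet, so I'll continue it.

```bash
python3 -c "
from h import *
togo([.566,.2405,.10],-7.5)"
```

```text
pos [0.5849 0.1138 0.1181] ori [-173.6    0.6    7.7] travel cm [ -0.14 -12.53   3.22] turn [-6.24  1.46 15.2 ] t 8.7667
```

```bash
python3 -m pendant '{"travel":[[-0.1,-12.5,3.2],[-0.1,-12.5,3.2],[-0.1,-12.5,3.2],[-0.1,-12.5,3.2],[-0.1,-12.5,3.2],[-0.1,-12.5,3.2],[-0.1,-12.5,3.2],[-0.1,-12.5,3.2],[-0.1,-12.5,3.2]],"turn":[[-6.2,1.5,15.2],[-6.2,1.5,15.2],[-6.2,1.5,15.2],[-6.2,1.5,15.2],[-6.2,1.5,15.2],[-6.2,1.5,15.2],[-6.2,1.5,15.2],[-6.2,1.5,15.2],[-6.2,1.5,15.2]]}' 5
python3 -c "
from h import *
togo([.566,.2405,.00],-7.5)"; python3 look.py k.png
```

```text
time: 9.52
eef_pos: [0.5681, -0.0137, 0.1022]
orientation: [-177.7, 0.0, -2.6]
force: [0.5, -0.1, 0.1]
opening: 0.0498
pos [ 0.5681 -0.0137  0.1022] ori [-177.7    0.    -2.6] travel cm [ -1.36 -24.95  11.25] turn [-2.34  0.14  4.89] t 9.5167
```

View pics/k.png

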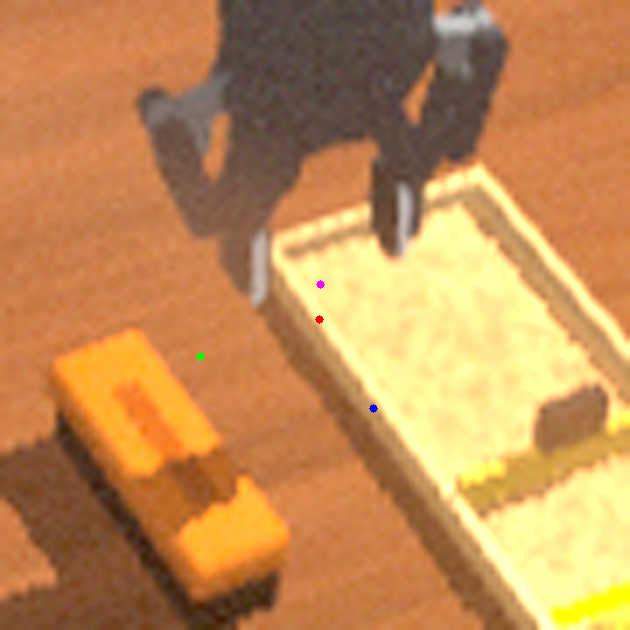

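```bash
python3 -c "
from h import *
s=read_state();print(s['q'],s['eef_pos'])"
python3 -m pendant '{"travel":[[0,-2,0],[0,-2,0],[0,-2,0]],"turn":[[0,0,0],[0,0,0],[0,0,0]]}'
python3 -c "
from h import *
s=read_state();print(s['q'],s['eef_pos'])"
```

```text
[ -2.77149104   6.63277604   0.4698728   83.89634599   2.28804979
 179.94144459] [ 0.56766695 -0.01504171  0.10223181]
time: 9.82
eef_pos: [0.5684, -0.0034, 0.1032]
orientation: [-177.3, 0.0, -1.8]
force: [0.5, 0.8, -0.2]
opening: 0.0502
[ -1.83334158   6.6869018    0.62255517  83.98285505   2.71639849
 179.94290505] [ 0.56843451 -0.00343884  0.10318121]
```

Joint 6 hit its +180° limit, because yaw = q1 − q6 + 180. I'll use the equivalent half-turn grasp (yaw near 180) from here on.

```bash
python3 -m pendant '{"travel":[[0,-6,-1],[0,-12,-1],[0,-12,-1],[0,-12,-1],[0,-12,-1],[0,-12,-1],[0,-12,-1],[0,-12,-1],[0,-12,-1],[0,-12,-1],[0,-12,-1],[0,-12,-1],[0,-12,-1],[0,-12,-1],[0,-12,-1],[0,-12,-1],[0,-12,-1]],"turn":[[0,0,-7],[0,0,-14],[0,0,-21],[0,0,-28],[0,0,-35],[0,0,-42],[0,0,-49],[0,0,-56],[0,0,-63],[0,0,-70],[0,0,-77],[0,0,-84],[0,0,-91],[0,0,-98],[0,0,-105],[0,0,-112],[0,0,-112]]}' 5
python3 -c "
from h import *
togo([.566,.2405,.10],172.5);print(read_state()['q'])"
```

```text
time: 11.23
eef_pos: [0.5721, 0.1167, 0.1188]
orientation: [179.0, -2.5, 110.6]
force: [-0.2, -0.1, 0.0]
opening: 0.05
pos [0.5721 0.1167 0.1188] ori [179.   -2.5 110.6] travel cm [11.71  3.75  2.46] turn [  2.26  -1.75 -61.87] t 11.2333
[10.10235302  8.16206211  3.97097214 85.30123749  2.67406685 79.49403782]
```

```bash
python3 -m pendant '{"travel":[[3,1,1],[6,2,1],[9,3,2],[11.7,3.8,2.5],[11.7,3.8,2.5],[11.7,3.8,2.5],[11.7,3.8,2.5],[11.7,3.8,2.5],[11.7,3.8,2.5],[11.7,3.8,2.5],[11.7,3.8,2.5],[11.7,3.8,2.5],[11.7,3.8,2.5]],"turn":[[2.3,-1.7,-7],[2.3,-1.7,-14],[2.3,-1.7,-21],[2.3,-1.7,-28],[2.3,-1.7,-35],[2.3,-1.7,-42],[2.3,-1.7,-49],[2.3,-1.7,-56],[2.3,-1.7,-61.9],[2.3,-1.7,-61.9],[2.3,-1.7,-61.9],[2.3,-1.7,-61.9],[2.3,-1.7,-61.9]]}' 5.5
python3 -c "
from h import *
togo([.566,.2405,.00],172.5)"; python3 look.py k2.png
```

```text
time: 12.32
eef_pos: [0.5665, 0.2407, 0.0996]
orientation: [-180.0, -0.1, 172.3]
force: [-0.3, -0.9, 0.7]
opening: 0.0551
pos [0.5665 0.2407 0.0996] ori [-1.800e+02 -1.000e-01  1.723e+02] travel cm [ 0.04 -0.03  9.96] turn [-0.01 -0.07 -0.17] t 12.3167
```

View pics/k2.png

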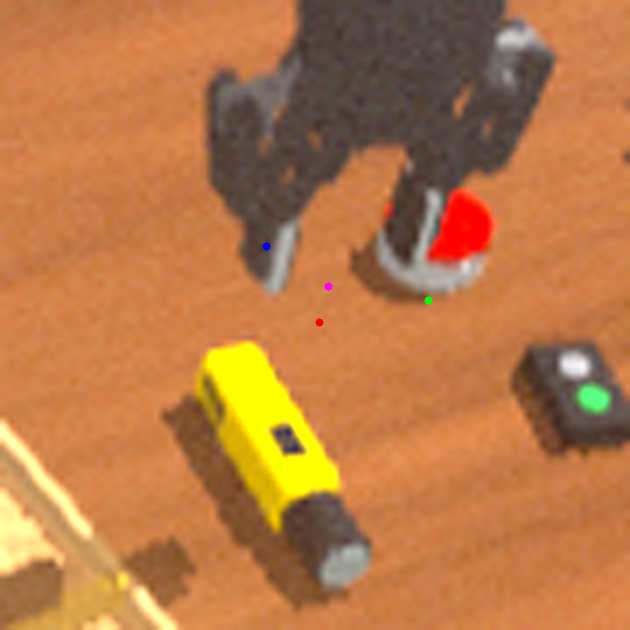

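```bash
python3 -m pendant '{"travel":[[0,0,4],[0,0,7],[0,0,9],[0,0,10.5],[0,0,11.4],[0,0,11.4],[0,0,11.4]],"turn":[[0,0,0],[0,0,0],[0,0,0],[0,0,0],[0,0,0],[0,0,0],[0,0,0]]}'
python3 -m pendant '{"travel":[[0,0,0],[0,0,0],[0,0,0],[0,0,0],[0,0,0],[0,0,0],[0,0,0],[0,0,0]],"turn":[[0,0,0],[0,0,0],[0,0,0],[0,0,0],[0,0,0],[0,0,0],[0,0,0],[0,0,0]]}' 0 40
python3 look.py k3.png
```

```text
time: 12.95
eef_pos: [0.5665, 0.2407, -0.014]
orientation: [-180.0, -0.1, 172.3]
force: [-0.2, -0.4, 0.6]
opening: 0.0554
time: 13.62
eef_pos: [0.5675, 0.2412, -0.0123]
orientation: [179.9, 0.1, 172.3]
force: [0.3, -0.3, 6.3]
opening: 0.0267
```

View pics/k3.png

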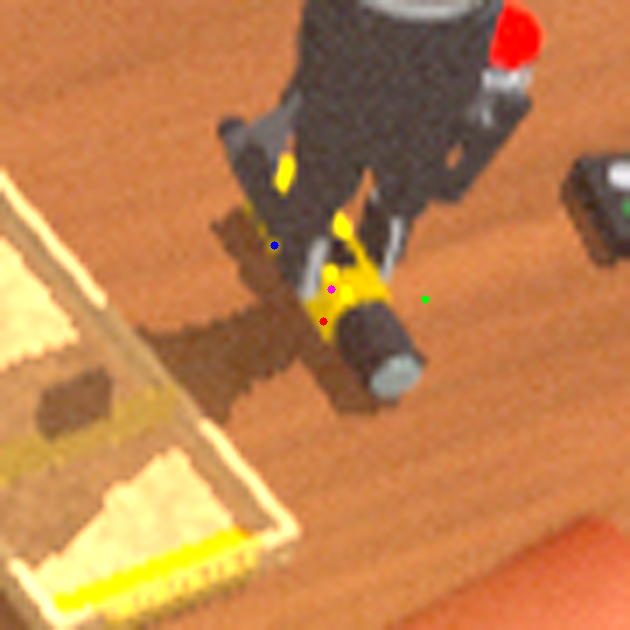

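Grip holds at 27 mm on the torch. Lifting and checking.

```bash
python3 -m pendant '{"travel":[[0,0,-2],[0,0,-5],[0,0,-8],[0,0,-8],[0,0,-8]],"turn":[[0,0,0],[0,0,0],[0,0,0],[0,0,0],[0,0,0]]}'
python3 -c "
from h import *
togo([.5265,.0831,.07],-178)"
```

```text
time: 14.08
eef_pos: [0.5687, 0.2416, 0.0701]
orientation: [179.8, 0.3, 172.3]
force: [-0.3, -0.6, -1.8]
opening: 0.0272
pos [0.5687 0.2416 0.0701] ori [179.8   0.3 172.3] travel cm [  2.06 -16.27  -0.05] turn [ 0.17  0.29 -9.68] t 14.0833
```

```bash
python3 -m pendant '{"travel":[[0.5,-3,0],[1,-6,0],[1.5,-9,0],[2.1,-12,0],[2.1,-15,0],[2.1,-16.3,0],[2.1,-16.3,0],[2.1,-16.3,0],[2.1,-16.3,0]],"turn":[[0,0,-2],[0,0,-5],[0,0,-9.7],[0,0,-9.7],[0,0,-9.7],[0,0,-9.7],[0,0,-9.7],[0,0,-9.7],[0,0,-9.7]]}'
python3 -c "
from h import *
togo([.5265,.0831,-.006],-178)"; python3 both.py m; python3 look.py m.png
```

```text
time: 14.83
eef_pos: [0.5261, 0.0836, 0.0689]
orientation: [179.8, 0.3, -178.0]
force: [-0.0, -0.3, -1.2]
opening: 0.0268
pos [0.5261 0.0836 0.0689] ori [ 179.8    0.3 -178. ] travel cm [ 0.   -0.07  7.49] turn [0.16 0.28 0.03] t 14.8333
```

View pics/m_s.png

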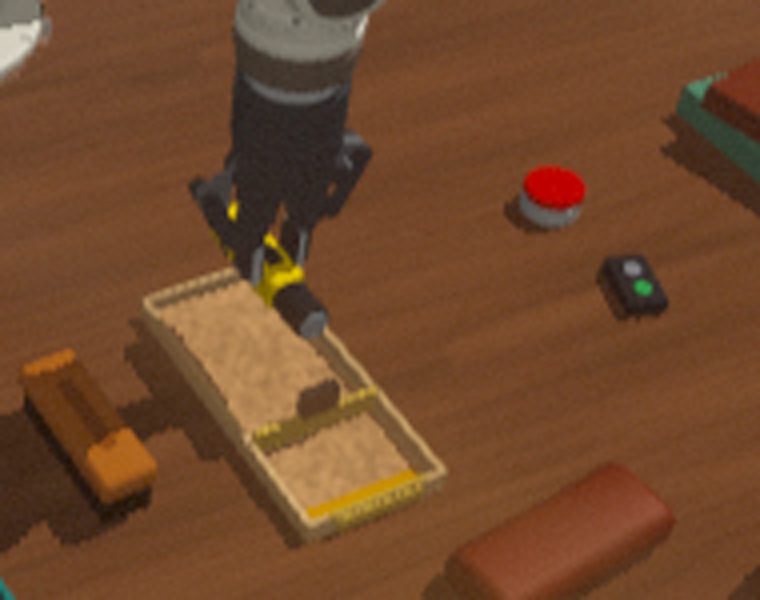

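View pics/m.png

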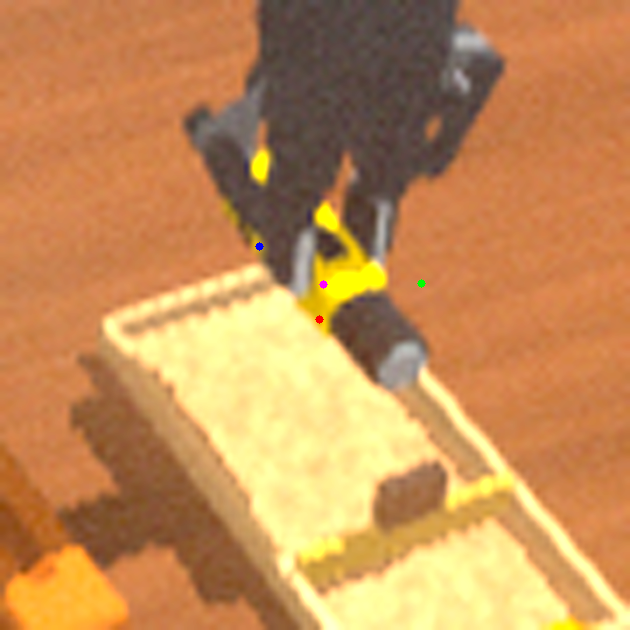

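```bash
python3 -c "
from h import *
f=optics.grab_frame('scene');print(p2w(f,[(368.6,199.9)],.095))"
```

```text
[[0.58252524 0.08952857 0.095     ]]
```

```bash
python3 -m pendant '{"travel":[[-0.2,0,2],[-0.2,0,4],[-0.2,0,5.5],[-0.2,0,6.5],[-0.2,0,7.1],[-0.2,0,7.4],[-0.2,0,7.4],[-0.2,0,7.4]],"turn":[[0,0,0],[0,0,0],[0,0,0],[0,0,0],[0,0,0],[0,0,0],[0,0,0],[0,0,0]]}'
python3 look.py n.png
```

```text
time: 15.7
eef_pos: [0.5289, 0.0842, -0.004]
orientation: [179.8, 0.3, -177.9]
force: [0.4, -0.2, -0.1]
opening: 0.0272
```

View pics/n.png

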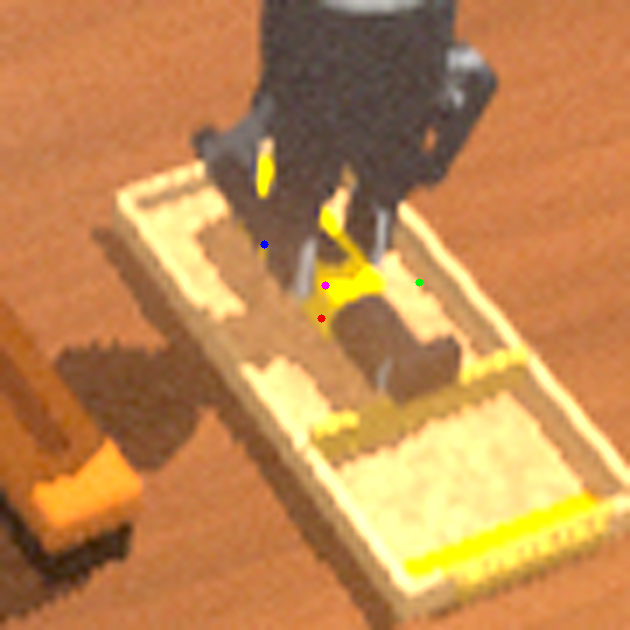

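```bash
python3 -m pendant '{"travel":[[0,0,0.2],[0,0,0.4],[0,0,0.4],[0,0,0.4]],"turn":[[0,0,0],[0,0,0],[0,0,0],[0,0,0]]}'
```

```text
time: 16.08
eef_pos: [0.5298, 0.0843, -0.0073]
orientation: [179.8, 0.4, -177.9]
force: [0.8, 0.2, 2.0]
opening: 0.0274
```

```bash
python3 -m pendant '{"travel":[[0,0,0],[0,0,0],[0,0,0],[0,0,0],[0,0,0],[0,0,-3],[0,0,-6],[0,0,-10],[0,0,-10],[0,0,-10]],"turn":[[0,0,0],[0,0,0],[0,0,0],[0,0,0],[0,0,0],[0,0,0],[0,0,0],[0,0,0],[0,0,0],[0,0,0]]}' 4.5
python3 -c "
from h import *
togo([.5755,.3945,.09],168)"
```

```text
time: 16.92
eef_pos: [0.5305, 0.0842, 0.0953]
orientation: [179.8, 0.7, -177.9]
force: [-0.4, -0.8, -0.4]
opening: 0.0452
pos [0.5305 0.0842 0.0953] ori [ 179.8    0.7 -177.9] travel cm [-5.62 30.84  0.71] turn [ 0.29  0.68 14.09] t 16.9167
```

```bash
python3 -m pendant '{"travel":[[-0.7,4,0.3],[-1.4,8,0.7],[-2.2,12,0.7],[-3,16,0.7],[-3.6,20,0.7],[-4.4,24,0.7],[-5,28,0.7],[-5.6,30.8,0.7],[-5.6,30.8,0.7],[-5.6,30.8,0.7],[-5.6,30.8,0.7]],"turn":[[0.3,0.7,3],[0.3,0.7,6],[0.3,0.7,10],[0.3,0.7,14],[0.3,0.7,15],[0.3,0.7,15],[0.3,0.7,15],[0.3,0.7,15],[0.3,0.7,15],[0.3,0.7,15],[0.3,0.7,15]]}' 5.5
python3 look.py r1.png; python3 both.py r
python3 -c "
from h import *
togo([.5755,.3945,-.02],167)"
```

```text
time: 17.83
eef_pos: [0.5747, 0.3934, 0.0885]
orientation: [-179.9, -0.1, 167.1]
force: [-0.8, -0.5, -0.9]
opening: 0.0553
pos [0.5754 0.3928 0.0901] ori [-180.   -0.  167.] travel cm [ 0.02  0.18 11.01] turn [-0.02 -0.02  0.02] t 17.9833
```

View pics/r1.png

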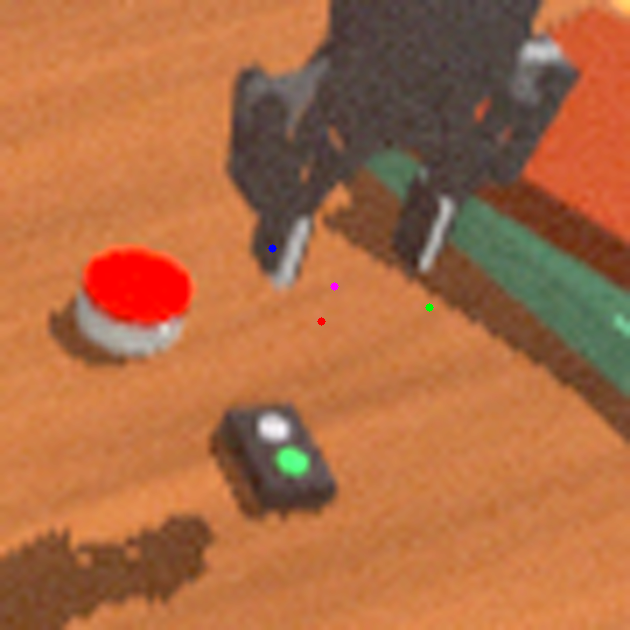

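View pics/r_t.png

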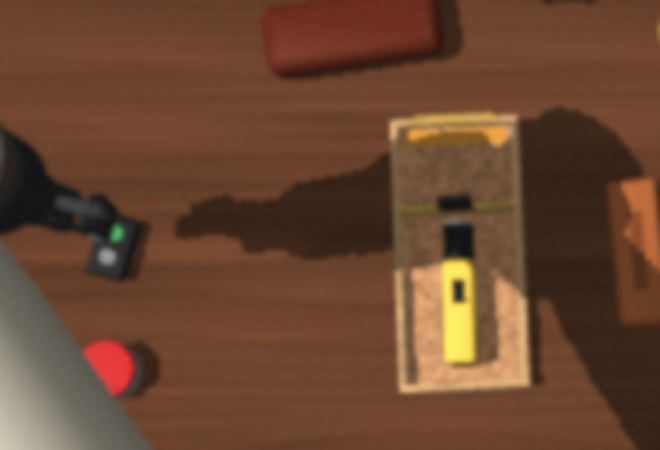

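```bash
python3 -m pendant '{"travel":[[0,0.1,4],[0,0.1,7],[0,0.1,9],[0,0.1,10],[0,0.1,10.6],[0,0.1,10.6],[0,0.1,10.6]],"turn":[[0,0,0],[0,0,0],[0,0,0],[0,0,0],[0,0,0],[0,0,0],[0,0,0]]}' 5
python3 look.py r2.png
```

```text
time: 18.57
eef_pos: [0.5763, 0.3938, -0.0143]
orientation: [179.9, 0.0, 167.0]
force: [1.4, -0.5, 0.5]
opening: 0.05
```

View pics/r2.png

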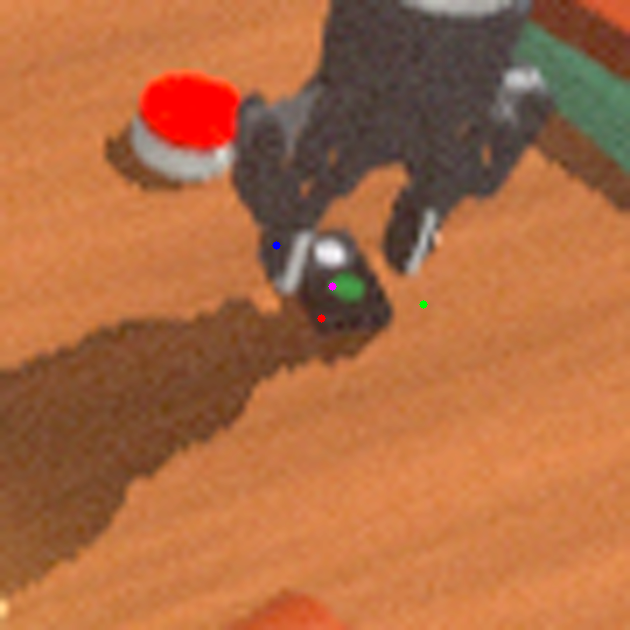

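```bash
python3 -m pendant '{"travel":[[0,0,0.3],[0,0,0.6],[0,0,0.6]],"turn":[[0,0,0],[0,0,0],[0,0,0]]}'
python3 -m pendant '{"travel":[[0,0,0],[0,0,0],[0,0,0],[0,0,0],[0,0,0],[0,0,0]],"turn":[[0,0,0],[0,0,0],[0,0,0],[0,0,0],[0,0,0],[0,0,0]]}' 0 30
python3 look.py r3.png
```

```text
time: 18.87
eef_pos: [0.5766, 0.3942, -0.0197]
orientation: [179.9, 0.1, 167.0]
force: [0.3, 0.9, -0.2]
opening: 0.0502
time: 19.37
eef_pos: [0.5768, 0.3944, -0.0193]
orientation: [179.9, 0.1, 167.0]
force: [-0.7, -0.8, 4.5]
opening: 0.0334
```

View pics/r3.png

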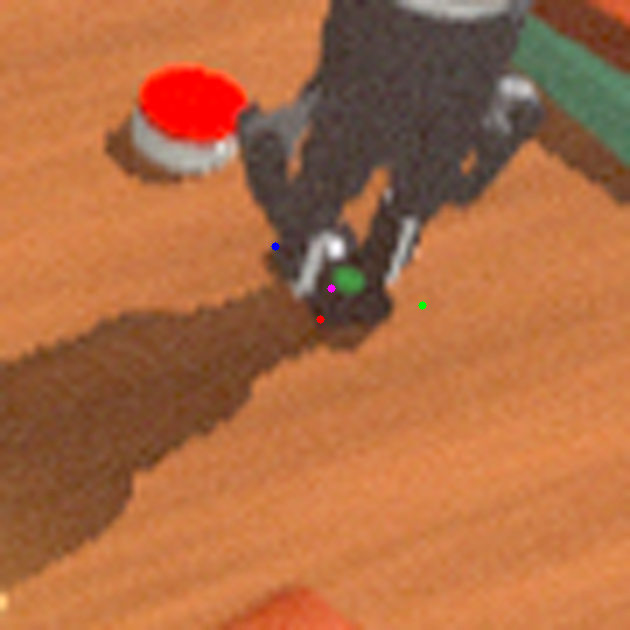

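```bash
python3 -m pendant '{"travel":[[0,0,-2],[0,0,-5],[0,0,-9],[0,0,-9],[0,0,-9]],"turn":[[0,0,0],[0,0,0],[0,0,0],[0,0,0],[0,0,0]]}'
python3 -c "
from h import *
togo([.6485,.0873,.07],-178)"; python3 look.py r4.png
```

```text
time: 19.83
eef_pos: [0.5778, 0.395, 0.0736]
orientation: [179.7, 0.3, 167.0]
force: [0.6, -0.1, -1.0]
opening: 0.0334
pos [0.5778 0.395  0.0736] ori [179.7   0.3 167. ] travel cm [-13.8  -28.4    0.27] turn [  0.3    0.35 -15.  ] t 19.8333
```

View pics/r4.png

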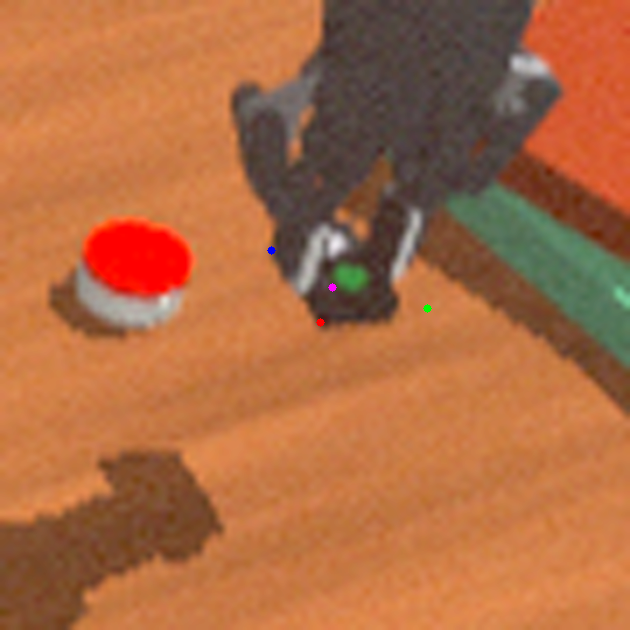

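```bash
python3 -m pendant '{"travel":[[-1.5,-3.2,0],[-3,-6.4,0],[-4.7,-9.6,0],[-6.2,-12.8,0],[-7.8,-16,0],[-9.3,-19.2,0],[-10.9,-22.4,0],[-12.4,-25.6,0],[-13.8,-28.4,0],[-13.8,-28.4,0],[-13.8,-28.4,0],[-13.8,-28.4,0]],"turn":[[0.3,0.3,-2],[0.3,0.3,-4],[0.3,0.3,-6],[0.3,0.3,-8],[0.3,0.3,-10],[0.3,0.3,-12],[0.3,0.3,-15],[0.3,0.3,-15],[0.3,0.3,-15],[0.3,0.3,-15],[0.3,0.3,-15],[0.3,0.3,-15]]}'
python3 look.py r5.png
python3 -c "
from h import *
togo([.6485,.0873,-.013],-178)"
```

```text
time: 20.88
eef_pos: [0.6468, 0.0867, 0.0691]
orientation: [-179.9, -0.3, -178.0]
force: [-0.1, 0.2, -0.2]
opening: 0.0332
pos [0.6469 0.0873 0.0695] ori [-179.9   -0.2 -178. ] travel cm [-0.2   0.01  8.25] turn [-0.11 -0.22  0.04] t 20.9333
```

View pics/r5.png

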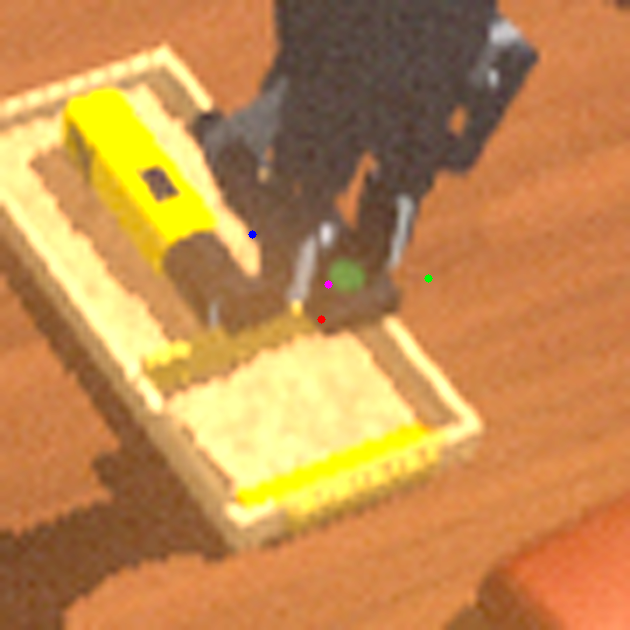

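```bash
python3 -m pendant '{"travel":[[-0.2,0,2],[-0.2,0,4],[-0.2,0,5.5],[-0.2,0,6.5],[-0.2,0,7.3],[-0.2,0,7.8],[-0.2,0,7.8],[-0.2,0,7.8]],"turn":[[0,0,0],[0,0,0],[0,0,0],[0,0,0],[0,0,0],[0,0,0],[0,0,0],[0,0,0]]}'
python3 look.py r6.png
```

```text
time: 21.6
eef_pos: [0.6487, 0.0875, -0.008]
orientation: [-179.9, -0.2, -177.9]
force: [-0.1, -0.3, 0.0]
opening: 0.0331
```

View pics/r6.png

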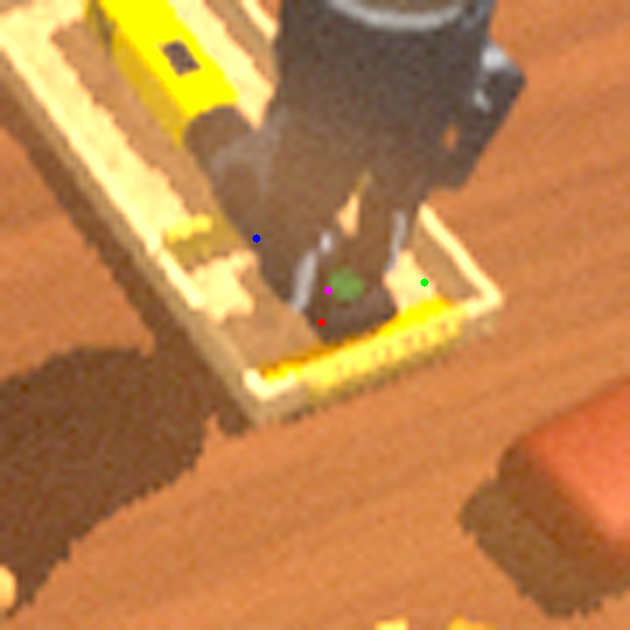

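Remote is over the short compartment. I'll lower it the last 5 mm, watching the force.

```bash
python3 -m pendant '{"travel":[[0,0,0.3],[0,0,0.5],[0,0,0.6],[0,0,0.6]],"turn":[[0,0,0],[0,0,0],[0,0,0],[0,0,0]]}'
```

```text
time: 21.98
eef_pos: [0.6489, 0.0873, -0.0138]
orientation: [-179.9, -0.2, -178.0]
force: [-0.7, 0.9, -1.1]
opening: 0.0331
```

```bash
python3 -m pendant '{"travel":[[0,0,0],[0,0,0],[0,0,0],[0,0,0],[0,0,0],[0,0,-3],[0,0,-6],[0,0,-10],[0,0,-10],[0,0,-10]],"turn":[[0,0,0],[0,0,0],[0,0,0],[0,0,0],[0,0,0],[0,0,0],[0,0,0],[0,0,0],[0,0,0],[0,0,0]]}' 5
python3 -c "
from h import *
togo([.5605,-.0735,.1],-175.5)"
```

```text
time: 22.82
eef_pos: [0.6509, 0.0878, 0.0895]
orientation: [-179.9, 0.1, -178.0]
force: [0.8, 0.2, 0.1]
opening: 0.05
pos [0.6509 0.0878 0.0895] ori [-1.799e+02  1.000e-01 -1.780e+02] travel cm [  9.6  -15.8   -1.06] turn [-0.08  0.14 -2.46] t 22.8167
```

```bash
python3 -m pendant '{"travel":[[2,-3,-1],[4,-6,-1],[6,-9,-1],[8,-12,-1],[9.6,-15.8,-1],[9.6,-15.8,-1],[9.6,-15.8,-1],[9.6,-15.8,-1],[9.6,-15.8,-1]],"turn":[[0,0,-2.5],[0,0,-2.5],[0,0,-2.5],[0,0,-2.5],[0,0,-2.5],[0,0,-2.5],[0,0,-2.5],[0,0,-2.5],[0,0,-2.5]]}' 7
python3 look.py b1.png;python3 both.py b
python3 -c "
from h import *
togo([.5605,-.0735,-.002],-175.5)"
```

```text
time: 23.57
eef_pos: [0.5606, -0.0727, 0.0988]
orientation: [-179.9, 0.1, -175.4]
force: [-0.7, 0.5, 1.0]
opening: 0.0701
pos [ 0.5608 -0.0725  0.099 ] ori [-1.799e+02  1.000e-01 -1.754e+02] travel cm [ 0.06 -0.08 10.1 ] turn [-0.07  0.11  0.13] t 23.7167
```

View pics/b1.png

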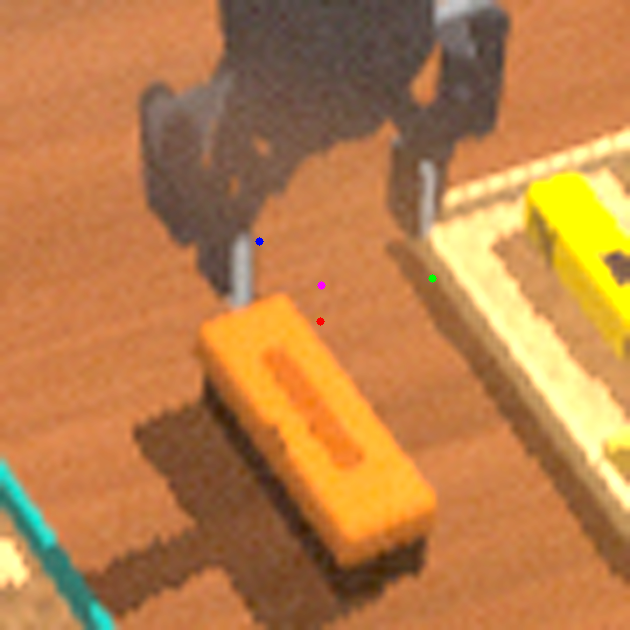

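View pics/b_t.png

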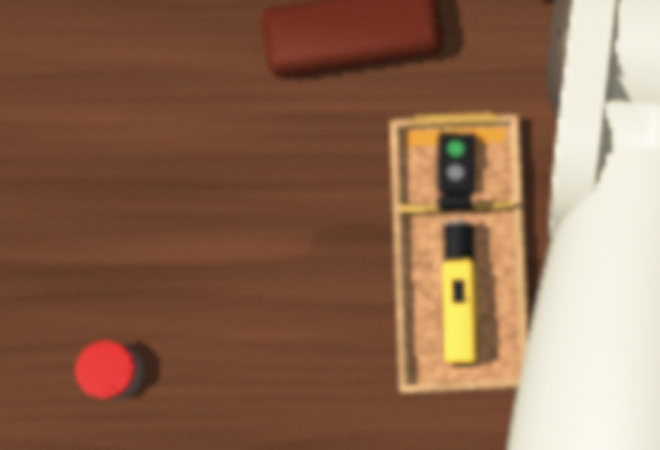

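View pics/b_s.png

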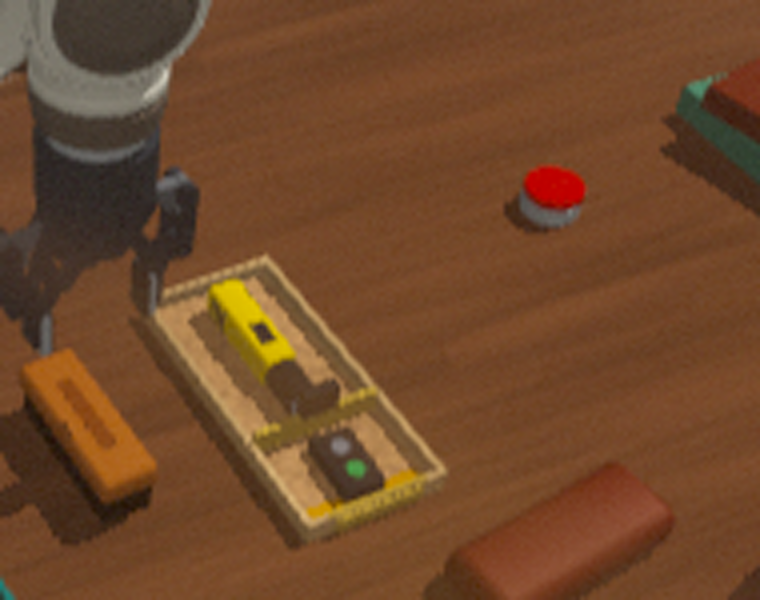

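Oak tray is good: torch and remote both flat, divider at its stop. Now the brush.

```bash
python3 -m pendant '{"travel":[[0,-0.1,4],[0,-0.1,7],[0,-0.1,9],[0,-0.1,10],[0,-0.1,10],[0,-0.1,10]],"turn":[[0,0,0],[0,0,0],[0,0,0],[0,0,0],[0,0,0],[0,0,0]]}' 7
python3 -m pendant '{"travel":[[0,0,0],[0,0,0],[0,0,0],[0,0,0],[0,0,0],[0,0,0],[0,0,0],[0,0,0]],"turn":[[0,0,0],[0,0,0],[0,0,0],[0,0,0],[0,0,0],[0,0,0],[0,0,0],[0,0,0]]}' 0 40
python3 look.py b2.png
```

```text
time: 24.22
eef_pos: [0.5613, -0.0733, -0.0005]
orientation: [-179.9, 0.1, -175.3]
force: [-0.4, 0.1, 0.3]
opening: 0.07
time: 24.88
eef_pos: [0.5627, -0.0734, 0.0017]
orientation: [-179.9, 0.3, -175.3]
force: [0.6, 0.3, 7.3]
opening: 0.0438
```

View pics/b2.png

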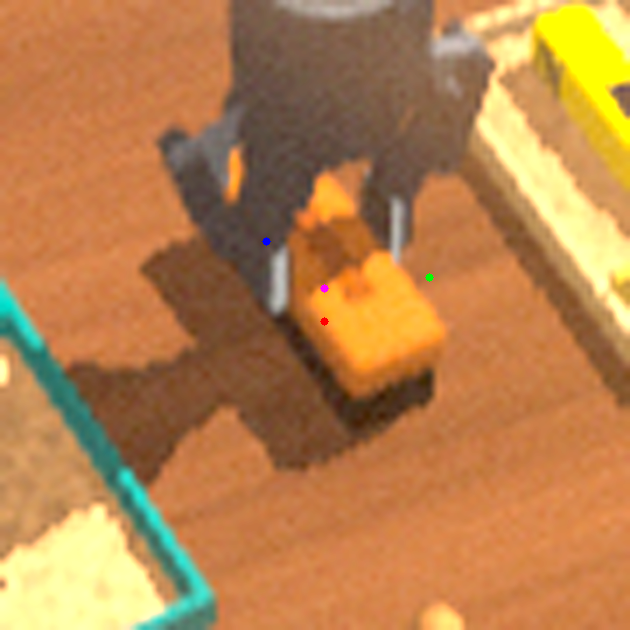

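```bash
python3 -m pendant '{"travel":[[0,0,-2],[0,0,-4],[0,0,-7],[0,0,-7],[0,0,-7]],"turn":[[0,0,0],[0,0,0],[0,0,0],[0,0,0],[0,0,0]]}'
python3 -c "
from h import *
togo([.609,-.2364,.07],-173.5)"
```

```text
time: 25.35
eef_pos: [0.5637, -0.0735, 0.0741]
orientation: [-179.8, 0.5, -175.3]
force: [-0.9, 0.2, -2.0]
opening: 0.0442
pos [ 0.5637 -0.0735  0.0741] ori [-179.8    0.5 -175.3] travel cm [ -3.18 -16.6    0.48] turn [-0.17  0.54 -1.84] t 25.35
```

```bash
python3 -m pendant '{"travel":[[-0.6,-3,0.5],[-1.2,-6,0.5],[-1.8,-9,0.5],[-2.4,-12,0.5],[-3.2,-15,0.5],[-3.2,-16.6,0.5],[-3.2,-16.6,0.5],[-3.2,-16.6,0.5],[-3.2,-16.6,0.5]],"turn":[[0,0.5,-1.8],[0,0.5,-1.8],[0,0.5,-1.8],[0,0.5,-1.8],[0,0.5,-1.8],[0,0.5,-1.8],[0,0.5,-1.8],[0,0.5,-1.8],[0,0.5,-1.8]]}'
python3 look.py b3.png
python3 -c "
from h import *
togo([.609,-.2364,.007],-173.5)"
```

```text
time: 26.1
eef_pos: [0.6086, -0.2356, 0.0691]
orientation: [-179.9, -0.0, -173.5]
force: [-0.1, -0.0, -1.6]
opening: 0.0443
pos [ 0.6088 -0.2353  0.0695] ori [-179.9   -0.  -173.5] travel cm [-0.01 -0.1   6.25] turn [-0.12 -0.    0.  ] t 26.15
```

View pics/b3.png

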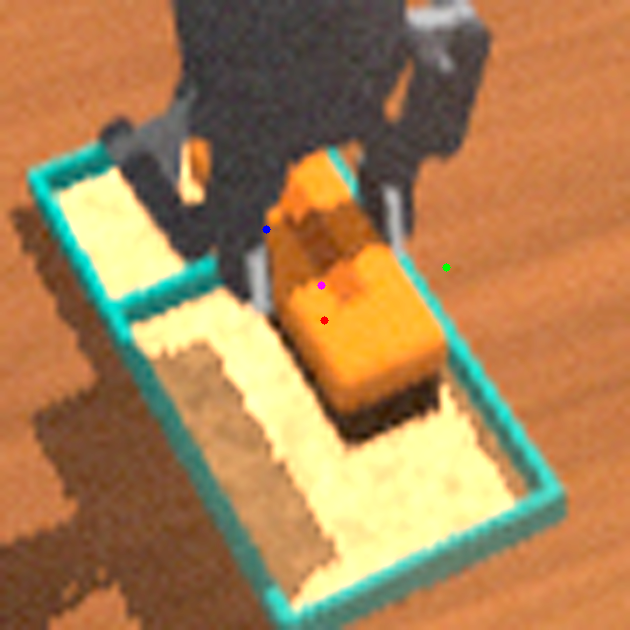

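```bash
python3 -m pendant '{"travel":[[0,-0.1,2],[0,-0.1,3.5],[0,-0.1,4.7],[0,-0.1,5.4],[0,-0.1,5.7],[0,-0.1,5.7],[0,-0.1,5.7]],"turn":[[0,0,0],[0,0,0],[0,0,0],[0,0,0],[0,0,0],[0,0,0],[0,0,0]]}'
python3 look.py b4.png
```

```text
time: 26.73
eef_pos: [0.6092, -0.2363, 0.0132]
orientation: [-179.9, 0.0, -173.5]
force: [0.2, 0.2, -1.9]
opening: 0.0441
```

View pics/b4.png

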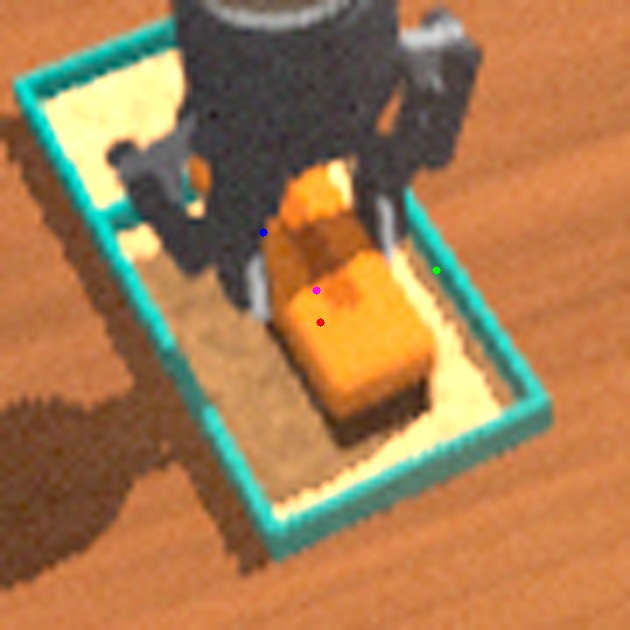

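```bash
python3 -m pendant '{"travel":[[0,0,0.3],[0,0,0.6],[0,0,0.7],[0,0,0.7]],"turn":[[0,0,0],[0,0,0],[0,0,0],[0,0,0]]}'
```

```text
time: 27.12
eef_pos: [0.6096, -0.2366, 0.0068]
orientation: [-179.8, 0.1, -173.5]
force: [0.5, -0.6, -0.1]
opening: 0.0438
```

```bash
python3 -m pendant '{"travel":[[0,0,0],[0,0,0],[0,0,0],[0,0,0],[0,0,0],[0,0,-3],[0,0,-6],[0,0,-10],[0,0,-10],[0,0,-10]],"turn":[[0,0,0],[0,0,0],[0,0,0],[0,0,0],[0,0,0],[0,0,0],[0,0,0],[0,0,0],[0,0,0],[0,0,0]]}' 6.5
python3 -c "
from h import *
togo([.467,-.4055,.11],-173.5)"
```

```text
time: 27.95
eef_pos: [0.6109, -0.2369, 0.11]
orientation: [-179.7, 0.4, -173.5]
force: [0.9, 0.3, -0.3]
opening: 0.0649
pos [ 0.6109 -0.2369  0.11  ] ori [-179.7    0.4 -173.5] travel cm [ 16.21 -15.12  -0.02] turn [-0.32  0.37  0.01] t 27.95
```

```bash
python3 -m pendant '{"travel":[[2.5,-2.3,0],[5,-4.6,0],[7.5,-7,0],[10,-9.3,0],[12.5,-11.6,0],[15,-14,0],[16.2,-15.1,0],[16.2,-15.1,0],[16.2,-15.1,0],[16.2,-15.1,0]],"turn":[[0,0,0],[0,0,0],[0,0,0],[0,0,0],[0,0,0],[0,0,0],[0,0,0],[0,0,0],[0,0,0],[0,0,0]]}' 7
python3 look.py t1.png; sed 's/110,90,220,150,3/300,100,200,150,4/;s/290,120,190,150,4/130,170,200,140,4/' both.py > both2.py; python3 both2.py t
python3 -c "
from h import *
togo([.467,-.4055,-.015],-173.5)"
```

```text
time: 28.78
eef_pos: [0.4672, -0.4047, 0.1089]
orientation: [-179.7, 0.3, -173.5]
force: [0.8, -0.3, 0.3]
opening: 0.0698
pos [ 0.4677 -0.4043  0.1094] ori [-179.7    0.4 -173.4] travel cm [ 0.16 -0.05 12.44] turn [-0.29  0.36  0.09] t 28.9333
```

View pics/t1.png

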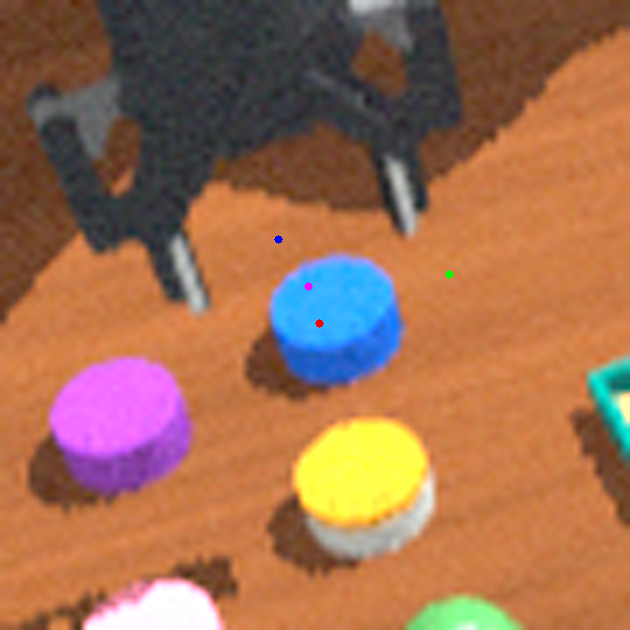

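View pics/t_t.png

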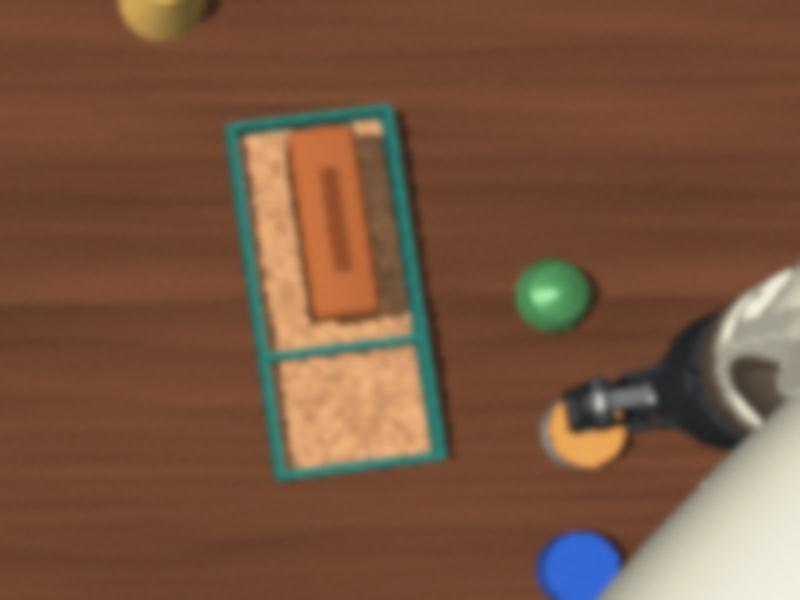

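View pics/t_s.png

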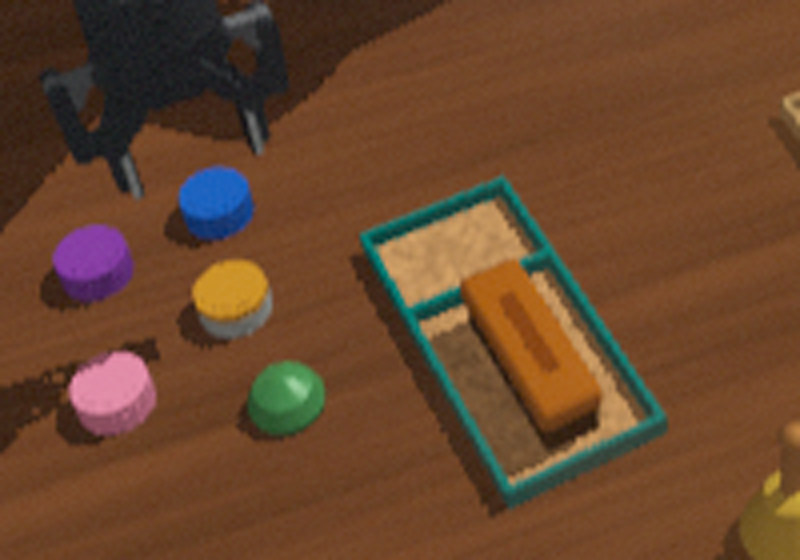

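```bash
python3 -m pendant '{"travel":[[0.1,-0.1,4],[0.1,-0.1,7],[0.1,-0.1,10],[0.1,-0.1,11.5],[0.1,-0.1,12.5],[0.1,-0.1,12.5],[0.1,-0.1,12.5]],"turn":[[0,0,0],[0,0,0],[0,0,0],[0,0,0],[0,0,0],[0,0,0],[0,0,0]]}' 7
python3 -m pendant '{"travel":[[0,0,0],[0,0,0],[0,0,0],[0,0,0],[0,0,0],[0,0,0],[0,0,0]],"turn":[[0,0,0],[0,0,0],[0,0,0],[0,0,0],[0,0,0],[0,0,0],[0,0,0]]}' 0 35
python3 look.py t2.png
```

```text
time: 29.52
eef_pos: [0.4682, -0.4057, -0.0151]
orientation: [-179.7, 0.4, -173.4]
force: [1.0, -0.6, 0.3]
opening: 0.0702
time: 30.1
eef_pos: [0.4693, -0.4064, -0.0127]
orientation: [-179.6, 0.5, -173.4]
force: [-0.3, 1.4, 5.1]
opening: 0.0479
```

View pics/t2.png

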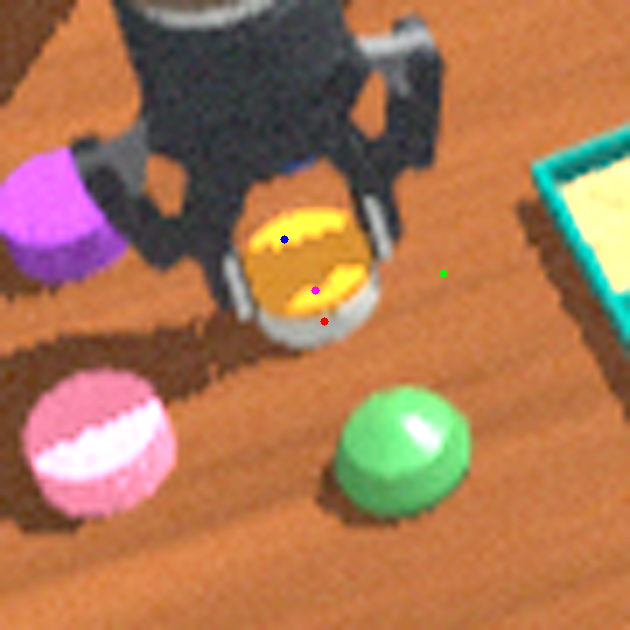

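```bash
python3 -m pendant '{"travel":[[0,0,-2],[0,0,-4],[0,0,-7],[0,0,-7],[0,0,-7]],"turn":[[0,0,0],[0,0,0],[0,0,0],[0,0,0],[0,0,0]]}'
python3 -c "
from h import *
f=optics.grab_frame('top');print(p2w(f,[(389,201.8)],.005))
togo([.487,-.2501,.06],-173.5)"; python3 look.py t3.png
```

```text
time: 30.57
eef_pos: [0.47, -0.4071, 0.0605]
orientation: [-179.4, 0.7, -173.4]
force: [-0.1, 0.2, -1.2]
opening: 0.048
[[ 0.48604357 -0.25458522  0.005     ]]
pos [ 0.4692 -0.4064  0.0586] ori [-179.5    0.6 -173.4] travel cm [-3.58 15.32 -0.25] turn [-0.53  0.61  0.15] t 30.6167
```

View pics/t3.png

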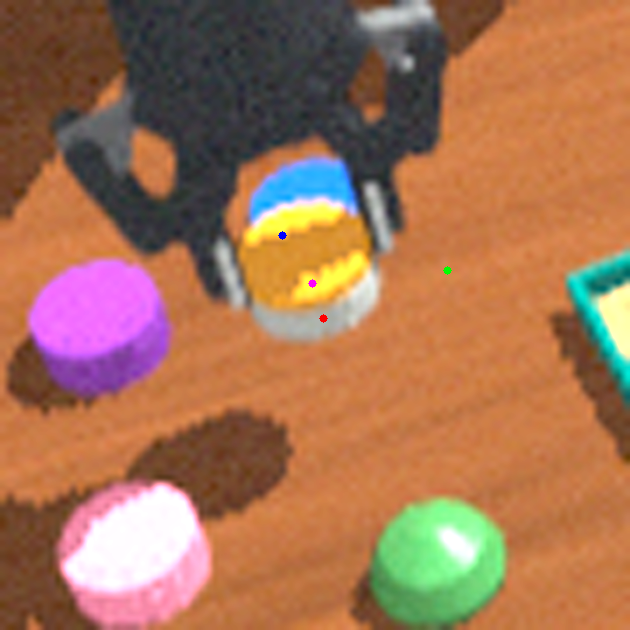

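```bash
python3 -m pendant '{"travel":[[-0.8,3,-0.5],[-1.6,6,-0.5],[-2.4,9,-0.5],[-3.2,12,-0.5],[-3.6,15.2,-0.5],[-3.6,15.2,-0.5],[-3.6,15.2,-0.5],[-3.6,15.2,-0.5]],"turn":[[-0.5,0.6,0],[-0.5,0.6,0],[-0.5,0.6,0],[-0.5,0.6,0],[-0.5,0.6,0],[-0.5,0.6,0],[-0.5,0.6,0],[-0.5,0.6,0]]}'
python3 -c "
from h import *
togo([.487,-.252,-.0077],-173.5)"; python3 look.py t4.png
```

```text
time: 31.33
eef_pos: [0.4866, -0.2507, 0.0608]
orientation: [179.9, -0.1, -173.3]
force: [0.4, -0.7, -1.0]
opening: 0.0481
pos [ 0.4866 -0.2507  0.0608] ori [ 1.799e+02 -1.000e-01 -1.733e+02] travel cm [-0.04 -0.14  6.85] turn [ 0.07 -0.12  0.18] t 31.3333
```

View pics/t4.png

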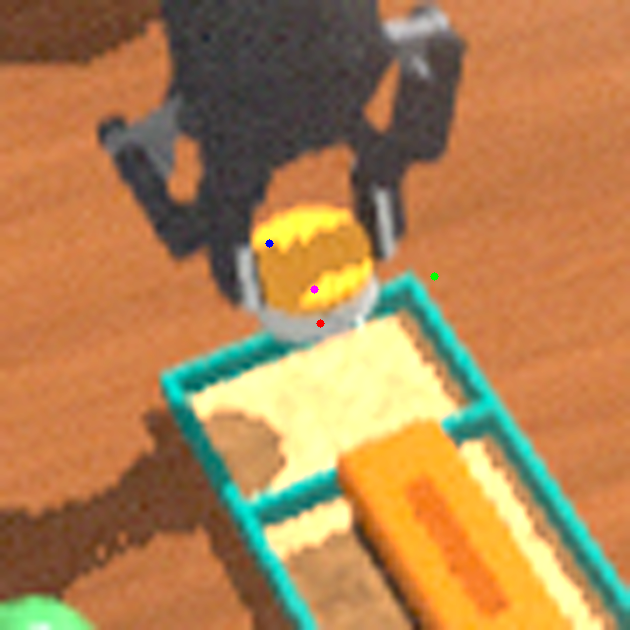

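```bash
python3 -m pendant '{"travel":[[0,-0.1,2],[0,-0.1,4],[0,-0.1,5.2],[0,-0.1,6],[0,-0.1,6.3],[0,-0.1,6.3],[0,-0.1,6.3]],"turn":[[0,0,0],[0,0,0],[0,0,0],[0,0,0],[0,0,0],[0,0,0],[0,0,0]]}'
python3 look.py t5.png
```

```text
time: 31.97
eef_pos: [0.4868, -0.2525, -0.0015]
orientation: [179.9, -0.1, -173.4]
force: [-0.1, 0.0, -0.6]
opening: 0.048
```

View pics/t5.png

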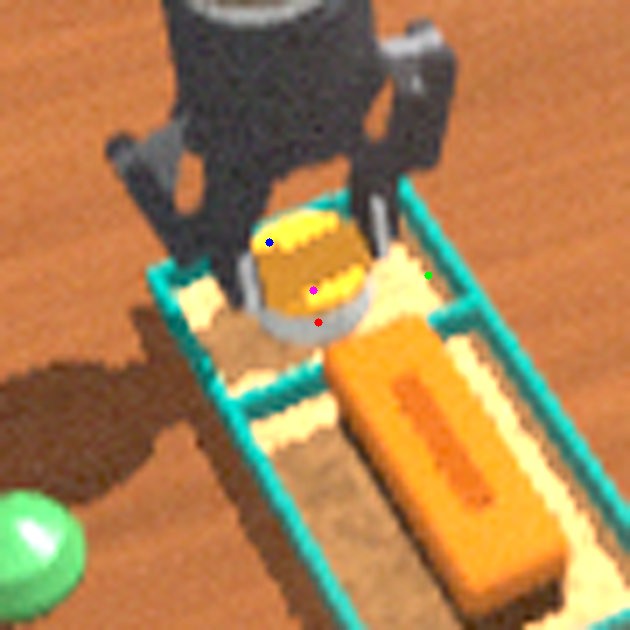

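```bash
python3 -m pendant '{"travel":[[0,0,0.3],[0,0,0.6],[0,0,0.7],[0,0,0.7]],"turn":[[0,0,0],[0,0,0],[0,0,0],[0,0,0]]}'
```

```text
time: 32.35
eef_pos: [0.4874, -0.2527, -0.0076]
orientation: [-180.0, -0.0, -173.4]
force: [-0.1, 0.3, 2.4]
opening: 0.048
```

```bash
python3 -m pendant '{"travel":[[0,0,0],[0,0,0],[0,0,0],[0,0,0],[0,0,0],[0,0,-2],[0,0,-4],[0,0,-8],[0,0,-10],[0,0,-10]],"turn":[[0,0,0],[0,0,0],[0,0,0],[0,0,0],[0,0,0],[0,0,0],[0,0,0],[0,0,0],[0,0,0],[0,0,0]]}' 5.8
python3 -m pendant '{"travel":[[4,0,-4],[8,0,-6],[12,0,-8],[12,0,-8],[12,0,-8],[12,0,-8]],"turn":[[0,0,0],[0,0,0],[0,0,0],[0,0,0],[0,0,0],[0,0,0]]}'
python3 both2.py z; python3 both.py y
```

```text
time: 33.18
eef_pos: [0.4894, -0.2538, 0.0977]
orientation: [-179.8, 0.3, -173.4]
force: [1.0, -0.1, 0.5]
opening: 0.0576
time: 33.68
eef_pos: [0.3696, -0.2678, 0.1776]
orientation: [-179.7, 0.4, -173.5]
force: [-0.5, 0.5, 0.2]
opening: 0.0584
```

View pics/z_t.png

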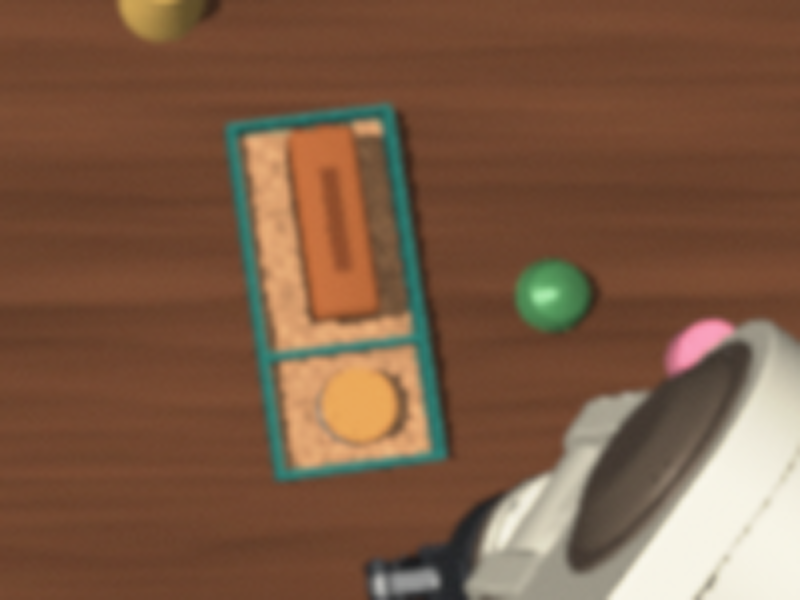

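View pics/z_s.png

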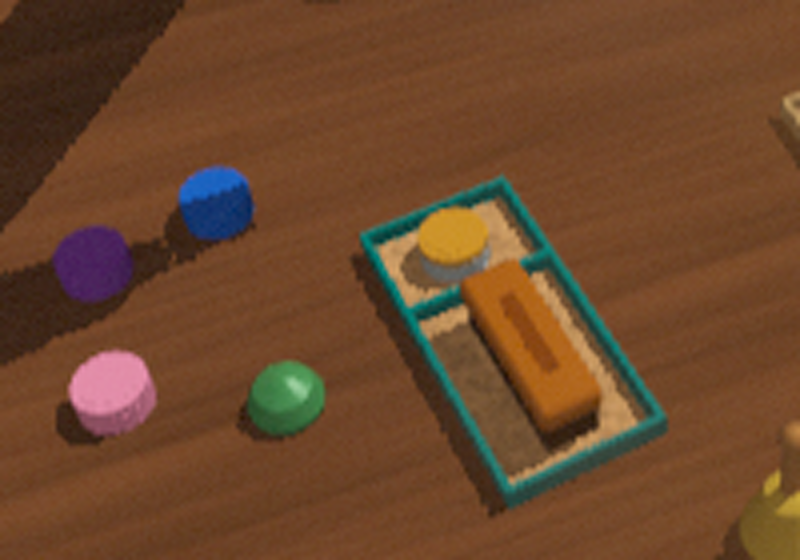

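View pics/y_t.png

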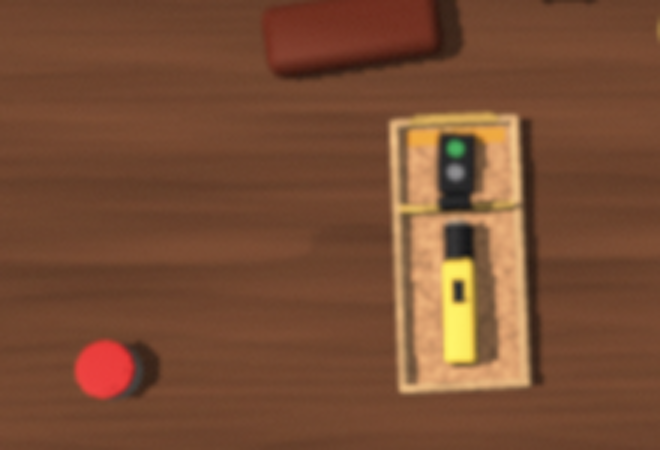

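View pics/y_s.png

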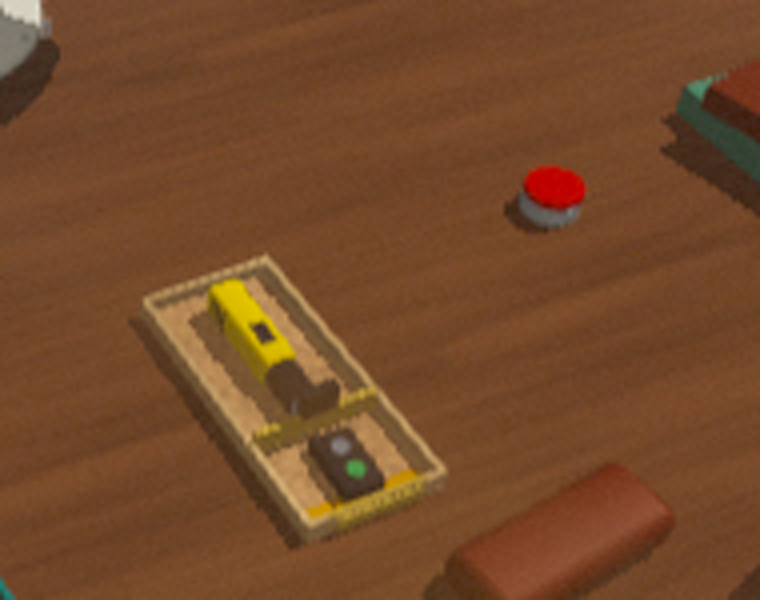

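```bash
python3 -c "
from h import *
f=optics.grab_frame('top');print(p2w(f,[(110+(456+.5)/3-.5,90+(203+.5)/3-.5)],.05), p2w(f,[(110+(410.5)/3-.5,90+(210.5)/3-.5),(110+(512.5)/3-.5,90+(206.5)/3-.5)],.026))
print(env.job_done())"
```

```text
[[0.60299637 0.08525281 0.05      ]] [[0.60255955 0.12848531 0.026     ]
 [0.60508944 0.03776588 0.026     ]]
the job is handed in; nothing more can be done
None
```

Both trays are made up as asked, and the job was handed in at about 34 s of the 125 s allowed.

**Evening walk (oak tray).** I gripped the divider's tab and slid it towards the brass end until it stopped, with about 14 N pushing back. The torch then went flat into the long compartment, and the remote, buttons up, into the short one.

**Shoe care (teal tray).** The brush is bristles down in the long compartment, and the tan tin is lid up in the short one. I did not touch the red tin or the look-alikes.

**Last checks**
- Both cameras show all four items lying inside their compartments. The red tin is in its original place and the arm is clear of everything.
- In the last picture the divider reads 1–3 mm short of its expected stop at x ≈ 0.606. That is roughly the camera error, and the gripper itself read 0.605 when it stopped, so I take it to be at the stop.

**Disagreements along the way**
- The fingers end about 22 mm short of the reported tool point, more when open. My first grip on the tab therefore closed on nothing; I corrected the grasp heights and every later grip held.
- One move to the torch ran the last joint to its +180° limit and sent the arm off target, with nothing touched. I used the equivalent half-turned grasp from then on.

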